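Nest the bath beakers and draw the dosing plunger

ROBOT

A 7-joint arm with a two-finger parallel gripper is mounted at the origin on the work surface. World frame = base frame: x ahead of the robot, y to its left, z up, the work surface at z = 0. Lengths are in m, angles in rad, forces in N, time in s.
With the tool pointing down it reaches from about 0.425 to 0.875 m from the base axis. Payload 4.7 kg.
Tool frame: the origin (TCP) lies at the very end of the fingers, on their centre line; the grasp point (between the pads) lies 19 mm behind it; y points along the fingers, z is the direction in which the jaws open and shut, and the axes are right-handed (so a half turn about y gives the same grasp; the last joint's range is limited). The gripper opens to 87 mm and grips with 3 to 60 N. Pads are 19 mm wide; open, the fingers measure 117 mm over their backs; the gripper's body (75 mm by 190 mm) begins 51 mm behind the grasp point.
Start: joints at [-1.128, 0.321, -0.07, 1.45, 0.023, 1.371, -0.057], TCP at [0.27, 0.591, 0.183] pointing down, gripper open.
Joint ranges: [-2.86, 2.86], [-0.3, 2.09], [-1.38, 1.24], [0.06, 2.45], [-1.56, 4.7], [0.09, 2.05], [-2.69, 2.69]. Speed limits (rad/s): [2.57, 2.57, 3.14, 3.14, 3.14, 3.14, 3.14].

INTERFACE

Orientations are given as a unit quaternion [w, x, y, z].
In Python, from station import ctrl, cams, ticket gives the robot as it stands. The module is installed in compiled form; this text tells all that it offers.
- The arm moves only by the shell command python3 -m pendant 'ROWS' [OPENING]. ROWS is a JSON object of lists of equal length, an entry for each row: "slide": the shift along the tool's x, y, z in m, a list of three; "dr": the turn, a rotation vector about the tool's x, y, z in degrees, a list of three. A call has 1 to 8 rows; each row shifts and turns the commanded pose from where the row before left it, along the tool's axes as they then stand; what a row does not reach is not made up. A row lasts 1/10 s, in which the tool goes at most 50 mm and 8.59 degrees, less where a joint would pass 70% of its speed; a pose out of reach is approached as far as the arm can. A call is refused whole if a number of a shift passes 0.05 or a number of a turn 8.59, either way. A call with a gripper value outside its range is refused whole. OPENING is the opening, from 0 (shut) to 1 (fully open), set as the call begins (- or left out, the last holds). The fingers move at their own pace and stop on an object; the grip force is fixed at half the most. Time passes only in rows, so rows that do not move let the fingers close. It gives the time, the measured TCP pose, the force and the opening at its end, in the units of the state.
- ctrl.read_state(): the state, without advancing time (a new reading comes with each control period).
- cams.get_image(name): name is "side" or "top"; returns the picture (384x512x3 uint8, blue, green, red); there is no depth.
- cams.camera_model(name): a dict with "K" (3x3 intrinsics, pixels), "position" and "rotation" of the camera in the world. Camera axes: x right, y down, z forward; pixel columns grow to the right and rows downward; lengths in m; the calibration is good to about 2 mm. A picture is of the moment at which its call begins. camera_model takes no time and is no camera call.
- ticket.job_done(): hands the job in, once; it reports no verdict.
The state is a dict: "clock": time; "qpos": joint angles; "joint_vel": joint speeds; "joint_efforts": joint torques, N m; "tool_pos": TCP position; "tool_rot": TCP orientation; "ft_force": force on the tool from outside, world axes, zero at the start; "ft_torque": the same for the moment, N m; "width": finger opening in m.
Only numpy, scipy, OpenCV 4.12 (cv2) and the standard library are available. Lean on these libraries where they do the work, as an engineer would, in place of code of your own. Each camera call takes 0.05 s, during which the arm holds its last target.

TASK

Get the bench ready for dosing a chilled sample: stand the medium white beaker in the shallow white bath dish and let go, then stand the slim white beaker inside the medium one, all upright on their floors. Then take the T-handle of the dosing pump and draw the plunger straight up, not out, until the dark ring on its rod is level with the top rim of the clear barrel, and finish while still holding it steady there: do not let go. Leave the other things on the bench where they are.

Things in the scene. Friction and masses are not known exactly. Their poses are not given: they have to be found in the camera images.
- dish: Shallow round bath dish of white plastic, open at the top, loose (0.5 kg): outer diameter 90 mm, 45 mm tall, wall 4 mm, inner floor 4 mm up. Origin at the centre of its underside, z up.
- medium_centre (a point): Centre (half-way up, 42.5 mm above its underside) of the medium white plastic beaker: straight open cylinder, outer diameter 62 mm, 85 mm tall, wall 3 mm, inner floor 4 mm up, about 90 g, z up along its axis. Stands loose on the bench at start, to the robot's right; it, the slim beaker and the conical flask can stand in any order.
- small_centre (a point): Centre (half-way up, 60 mm above its underside) of the slim white plastic beaker: straight open cylinder, outer diameter 42 mm, 120 mm tall, wall 2.5 mm, about 70 g, z up along its axis. Stands loose on the bench at start.
- barrel_mouth (a point): Dosing pump, fixed to the bench: centre of the top rim of its upright clear barrel, 130 mm above the bench. Barrel outer diameter 30 mm, bore 21.4 mm, 100 mm deep; it rises from a grey base block 120 x 90 x 30 mm. z points up along the bore; x and y follow the base block, whose long side is x.
- plunger_ring (a point): Centre of the dark band, 6 mm tall, on the steel plunger rod (on the rod's axis). The rod is loose in the bore: 20 mm diameter, 120 mm long, about 180 g with its handle, its foot resting on the bore's floor at start; nothing but gravity and rubbing holds it, and it drops back if let go. The ring lies 55 mm above the rod's foot, so 45 mm below the barrel's mouth at start. z up along the rod.
- plunger_handle (a point): Centre of the grey T-handle on top of the plunger: a bar 56 mm long along this frame's y, 14 mm thick along x, 24 mm tall along z. It lies 77 mm above the ring on the rod's axis, 32 mm above the barrel's mouth at start; the bar's underside is then 20 mm above the mouth. The handle turns with the plunger.
- flask_centre (a point): Bystander: conical glass flask, base diameter 64 mm, 92 mm tall; point on its axis 46 mm up. Leave alone.
- bottle_centre (a point): Bystander: brown glass jar, diameter 60 mm, 100 mm tall; point half-way up. Leave alone.
- petri_centre (a point): Bystander: stack of three round dishes with lids, diameter 90 mm, 44 mm tall; point half-way up. Leave alone.
- timer_centre (a point): Bystander: small white timer lying flat, 60 x 75 x 22 mm; its centre. Leave alone.
- spatula: Bystander: steel lab spoon, 150 mm long, lying flat; origin under its middle. Leave alone.
- tipbox_centre (a point): Bystander: blue box of pipette tips, 85 x 120 x 56 mm; its centre. Leave alone.
- plunger: The loose plunger as a whole; origin at the centre of the rod's foot, z up along the rod.
- medium: The medium beaker; origin at the centre of its underside, z up.
- small: The slim beaker; origin at the centre of its underside, z up.
Not all that is in view belongs to the job. Leave any pink or purple look-alike of the medium alone.

How it is judged:
By the outcome, as a careful person would: the job done as asked, in the order asked, and still so for the second after the job is handed in, while the arm keeps its last pose, push and grip.
It also fails if it takes over 61 s, if anything falls off the work surface, if the arm or the gripper's body presses on something with over 40 N, if the wrist force passes 120 N, or if a joint passes its speed limit or range.

## Working session

There is one attempt and no reset: what is moved stays moved. The work goes in short steps, Python scripts to look and compute and a shell command to move; the robot and the scene stay as the last step left them, time stands still between calls to the robot, and variables do not carry over. Pictures are saved under pics/ and viewed, and the job is handed in when it is done.

```bash
mkdir -p pics; ls
python3 - <<'E'
from station import ctrl,cams
import cv2
s=ctrl.read_state()
for k,v in s.items(): print(k,v)
for n in("side","top"):
    im=cams.get_image(n); cv2.imwrite(f"pics/{n}0.png",im)
    m=cams.camera_model(n); print(n,m)
E
```

```text
pics
clock 0.0
qpos [-1.12789873  0.32182549 -0.0700975   1.45166872  0.02263305  1.37079056
 -0.05690869]
joint_vel [ 0.00108648  0.00106269 -0.00013035  0.00200709 -0.00090159 -0.00011995
 -0.00060704]
joint_efforts [-5.30077068e-04 -4.91278625e+01 -4.04010219e-01 -3.12536681e+01
 -6.37335679e-02  4.35391255e-02  1.71747201e-04]
tool_pos [0.27004928 0.59056063 0.18176323]
tool_rot [-0.69025384  0.69158603 -0.15052942  0.15033061]
ft_force [-0.77043765  0.26471067 -0.2776365 ]
ft_torque [0.01526927 0.02014736 0.04755643]
width 0.08687889252155703
side {'K': array([[389.6213291 ,   0.        , 256.45653286],
       [  0.        , 389.6213291 , 187.94219872],
       [  0.        ,   0.        ,   1.        ]]), 'position': array([0.46029641, 0.81049048, 0.78712225]), 'rotation': array([ 0.0303591 , -0.06313315,  0.90817672, -0.41268339])}
top {'K': array([[385.93736134,   0.        , 255.39111871],
       [  0.        , 385.93736134, 192.67658363],
       [  0.        ,   0.        ,   1.        ]]), 'position': array([0.34012228, 0.03170473, 1.37642615]), 'rotation': array([-0.0674777 ,  0.71292001, -0.69507315,  0.06375845])}
```

View pics/side0.png

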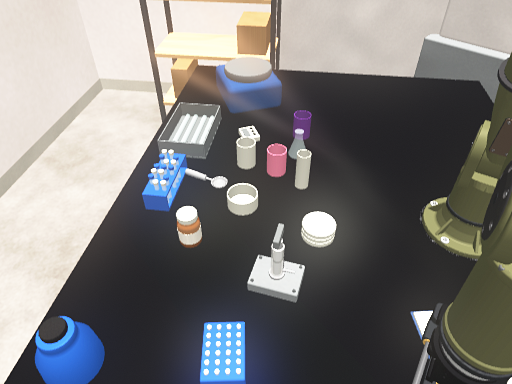

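View pics/top0.png

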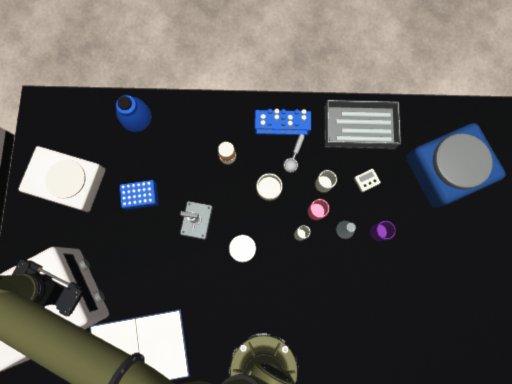

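Side view: dish (243,199), medium (246,152), slim (302,170), pink decoy (277,160), flask (299,145), pump (277,270). In the top view: dish (269,187), medium (326,181), slim (302,232), pump (197,218). Next, close crops.

```bash
cat > h.py <<'E'
import numpy as np,cv2
from scipy.spatial.transform import Rotation as R
from station import ctrl,cams
def cam(n):
    m=cams.camera_model(n); q=m['rotation']; return m['K'],m['position'],R.from_quat([q[1],q[2],q[3],q[0]]).as_matrix()
def proj(n,P):
    K,p,r=cam(n); c=(np.atleast_2d(P)-p)@r; u=c@K.T; return u[:,:2]/u[:,2:]
def ray(n,uv):
    K,p,r=cam(n); d=r@np.linalg.solve(K,[uv[0],uv[1],1]); return p,d/np.linalg.norm(d)
def plane(n,uv,z):
    p,d=ray(n,uv); return p+d*(z-p[2])/d[2]
def tri(a,b):
    p,d=ray("side",a);q,e=ray("top",b)
    t=np.linalg.lstsq(np.c_[d,-e],q-p,rcond=None)[0]; x,y=p+t[0]*d,q+t[1]*e
    return (x+y)/2,np.linalg.norm(x-y)
def crop(im,x0,y0,x1,y1,s,name):
    cv2.imwrite("pics/"+name,cv2.resize(im[y0:y1,x0:x1],None,fx=s,fy=s,interpolation=cv2.INTER_CUBIC))
def st():
    s=ctrl.read_state(); q=s['tool_rot']; r=R.from_quat([q[1],q[2],q[3],q[0]]).as_matrix()
    return s,np.array(s['tool_pos']),r
E
python3 - <<'E'
from h import *
a=cv2.imread("pics/side0.png");b=cv2.imread("pics/top0.png")
crop(a,215,100,345,310,3,"s1.png")
crop(b,170,130,400,270,3,"t1.png")
s,p,r=st(); print(r,proj("side",p),proj("top",p))
E
```

```text
[[ 9.09471752e-01 -6.17021667e-04  4.15765260e-01]
 [-4.15765702e-01 -1.62132865e-03  9.09470314e-01]
 [ 1.12929237e-04 -9.99998495e-01 -1.73108905e-03]] [[415.37436657 425.21822113]] [[ 70.90040002 284.03296995]]
```

View pics/s1.png

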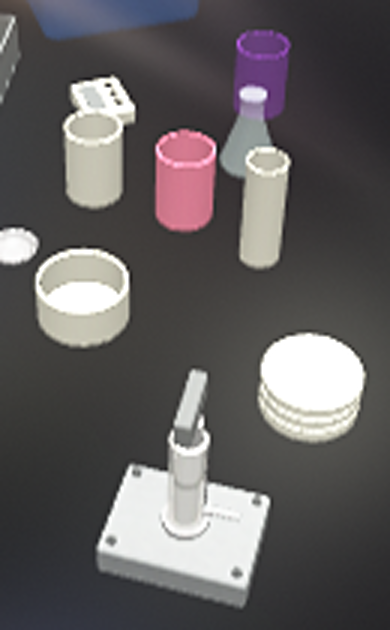

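View pics/t1.png

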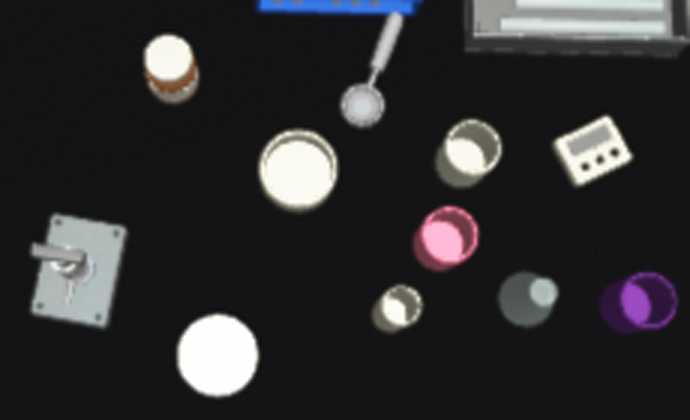

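```bash
cat >> h.py <<'E'
from scipy.optimize import least_squares
def seg(n,im,seed,mode="white"):
    hsv=cv2.cvtColor(im,cv2.COLOR_BGR2HSV)
    m=((hsv[...,2]>75)&(hsv[...,1]<70)).astype(np.uint8) if mode=="white" else mode(hsv).astype(np.uint8)
    k,l=cv2.connectedComponents(m,connectivity=4); 
    lab=l[seed[1],seed[0]]
    c=max(cv2.findContours((l==lab).astype(np.uint8),cv2.RETR_EXTERNAL,cv2.CHAIN_APPROX_NONE)[0],key=cv2.contourArea)[:,0].astype(float)
    return c
def fit(n,c,z,rad,sgn=1,off=0.5):
    # c pixel contour; grow outward by off px
    g=c.mean(0); c=c+off*(c-g)/np.linalg.norm(c-g,axis=1,keepdims=True)
    P=np.array([plane(n,u,z)[:2] for u in c]); cp=cam(n)[1][:2]
    x=P.mean(0)
    for _ in range(15):
        o=sgn*(x-cp)/np.linalg.norm(x-cp)
        s=((P-x)@o)>0.2*rad
        f=least_squares(lambda v:np.linalg.norm(P[s]-v,axis=1)-rad,x,loss='soft_l1',f_scale=.001); x=f.x
    return x,np.sqrt(np.mean(f.fun**2))*1e3,s.sum()
E
python3 - <<'E'
from h import *
a=cv2.imread("pics/side0.png");b=cv2.imread("pics/top0.png")
for nm,z,rad,ss,tt in(("dish",.045,.045,(243,208),(269,187)),("medium",.085,.031,(246,158),(324,183)),("small",.12,.021,(302,175),(301,233)),("petri",.044,.045,(318,225),(242,248))):
    for n,im,sd in(("side",a,ss),("top",b,tt)):
        c=seg(n,im,sd); print(nm,n,c.min(0),c.max(0),"rim",*fit(n,c,z,rad),"base",*fit(n,c,0,rad,-1))
E
```

```text
dish side [226. 182.] [258. 215.] rim [ 0.62009086 -0.00735651] 1.261318531170943 32 base [ 0.61895799 -0.00267492] 0.9161364629860663 32
dish top [256. 173.] [282. 199.] rim [ 0.62027505 -0.00579502] 1.266210885523587 31 base [ 0.61841794 -0.00551747] 1.3691052597237428 30
medium side [236. 125.] [259. 169.] rim [ 0.64485997 -0.26775102] 3.9252446130782155 21 base [ 0.63955823 -0.19866138] 1.4324891274616833 19
medium top [316. 170.] [336. 191.] rim [ 0.6398736  -0.20456121] 0.9053196050877744 22 base [ 0.63983537 -0.20553971] 0.9327536256205243 20
small side [288. 129.] [311. 189.] rim [ 0.47542437 -0.22587991] 3.233665536118654 12 base [ 0.45343332 -0.11436123] 1.0000564704182728 15
small top [294. 225.] [310. 239.] rim [ 0.45349499 -0.12003443] 0.78746873693724 15 base [ 0.45350702 -0.11922577] 1.3309011676558677 14
petri side [286. 199.] [349. 260.] rim [0.3948258  0.03496293] 5.862399792617481 49 base [0.41373922 0.12949775] 6.044659416588649 52
petri top [229. 234.] [255. 262.] rim [0.39964781 0.08447961] 1.369192422851164 32 base [0.39509115 0.08134037] 1.6083743421895393 32
```

Run:
```python
from h import *
a=cv2.imread("pics/side0.png");b=cv2.imread("pics/top0.png")
crop(a,245,220,310,305,9,"s2.png")
crop(b,175,195,217,245,12,"t2.png")
```

```text
(no output)
```

View pics/s2.png

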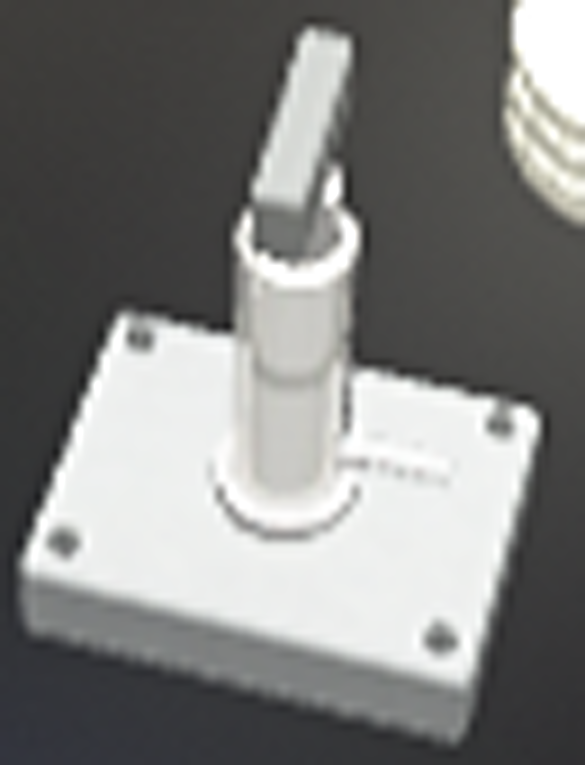

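View pics/t2.png

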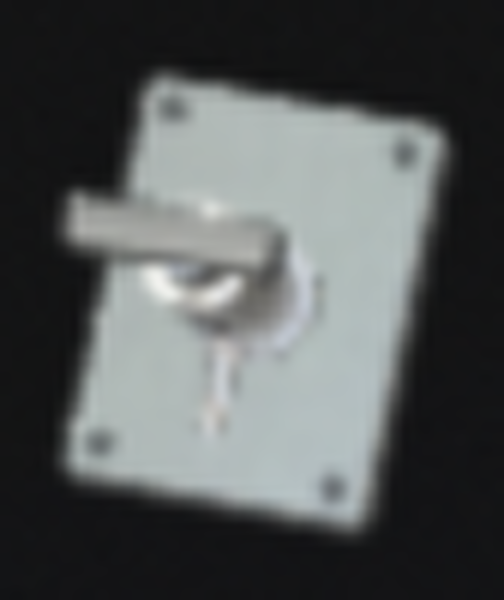

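Run:
```python
from h import *
T=lambda x,y:np.array([(x+.5)/12-.5+175,(y+.5)/12-.5+195]); S=lambda x,y:np.array([(x+.5)/9-.5+245,(y+.5)/9-.5+220])
ht=[T(68,217),T(270,247)]; hs=[S(328,35),S(279,197)]
for n,e in(("top",ht),("side",hs)):
    A=[plane(n,u,.174) for u in e]; d=A[1]-A[0]; print(n,A,(A[0]+A[1])/2,np.linalg.norm(d),np.degrees(np.arctan2(d[1],d[0])))
print(tri((hs[0]+hs[1])/2,(ht[0]+ht[1])/2))
for n,e in(("top",[T(150,75),T(447,130),T(365,530),T(68,470)]),("side",[S(120,312),S(545,410),S(470,695),S(22,572)])):
    A=np.array([plane(n,u,.03) for u in e]); print(n,A,A.mean(0),np.linalg.norm(np.diff(A,axis=0),axis=1))
# barrel rim, z .13
print("mouth side",plane("side",S(298,231),.13),"flange", plane("side",S(288,475),.03))
```

```text
top [array([0.49645403, 0.27545793, 0.174     ]), array([0.48989279, 0.22214581, 0.174     ])] [0.49317341 0.24880187 0.174     ] 0.05371434868285963 -97.01623788210333
side [array([0.49128268, 0.22369715, 0.174     ]), array([0.49767814, 0.27631263, 0.174     ])] [0.49448041 0.25000489 0.174     ] 0.053002741592015054 83.06963923502464
(array([0.49403064, 0.24908156, 0.1721994 ]), np.float64(0.001253088871242087))
top [[0.55792139 0.28306866 0.03      ]
 [0.54374244 0.19474506 0.03      ]
 [0.42616185 0.21303562 0.03      ]
 [0.4412816  0.30008918 0.03      ]] [0.49227682 0.24773463 0.03      ] [0.08945447 0.11899471 0.08835684]
side [[0.54544627 0.19817281 0.03      ]
 [0.42826343 0.21561668 0.03      ]
 [0.44263564 0.30629338 0.03      ]
 [0.55872223 0.28573007 0.03      ]] [0.49376689 0.25145324 0.03      ] [0.11847408 0.09180863 0.11789379]
mouth side [0.49464828 0.24818611 0.13      ] flange [0.49420175 0.24615839 0.03      ]
```

```bash
python3 -m pendant '{"slide":[[0.014,-0.012,-0.012],[0.028,-0.012,-0.024],[0.028,-0.012,-0.024],[0.028,-0.012,-0.024],[0.028,-0.012,-0.024],[0.028,-0.01,-0.024],[0.028,0,-0.024],[0.028,0,-0.024]],"dr":[[0,0,0],[0,0,0],[0,0,0],[0,0,0],[0,0,0],[0,0,0],[0,0,0],[0,0,0]]}' 1; python3 -m pendant '{"slide":[[0.028,0,-0.024],[0.028,0,-0.024],[0.028,0,-0.024],[0.028,0,-0.024],[0.028,0,-0.024],[0.028,0,-0.024],[0.028,0,-0.024],[0.028,0,-0.024]],"dr":[[0,0,0],[0,0,0],[0,0,0],[0,0,0],[0,0,0],[0,0,0],[0,0,0],[0,0,0]]}'
```

```text
clock: 0.9
tool_pos: [0.3869, 0.3387, 0.253]
tool_rot: [0.691, -0.691, 0.15, -0.151]
ft_force: [0.6, 0.7, -0.3]
width: 0.0867
clock: 1.7
tool_pos: [0.5105, 0.0709, 0.2526]
tool_rot: [0.691, -0.691, 0.151, -0.15]
ft_force: [1.4, 0.1, -0.5]
width: 0.0871
```

```bash
python3 -m pendant '{"slide":[[0.028,0,-0.024],[0.028,0,-0.024],[0.028,0,-0.024],[0.028,0,-0.024],[0.028,0,-0.024],[0.028,0,-0.024],[0.028,0,-0.024],[0.015,0,-0.012]],"dr":[[0,0,0],[0,0,0],[0,0,0],[0,0,0],[0,0,0],[0,0,0],[0,0,0],[0,0,0]]}'; python3 -m pendant '{"slide":[[0,0.02,0],[0,0.03,0],[0,0.02,0],[0,0,0]],"dr":[[0,0,0],[0,0,0],[0,0,0],[0,0,0]]}'
cat >> h.py <<'E'
def go(x,y,z=None):
    s,p,r=st(); t=np.array([x,y,p[2] if z is None else z])
    print("t",s['clock'],"pos",p.round(4),"slide(mm)",(r.T@(t-p)*1e3).round(1),"jaw",np.degrees(np.arctan2(r[1,2],r[0,2])).round(1),"ydir",r[:,1].round(4),"q",np.round(s['qpos'],2),"f",np.round(s['ft_force'],1))
E
python3 - <<'E'
from h import *
go(.64,-.205,.05)
for n in("side","top"): cv2.imwrite(f"pics/{n}1.png",cams.get_image(n))
crop(cv2.imread("pics/side1.png"),180,60,350,230,4,"s3.png")
E
```

```text
clock: 2.5
tool_pos: [0.6272, -0.1829, 0.252]
tool_rot: [-0.69, 0.691, -0.152, 0.151]
ft_force: [0.3, 0.0, 0.2]
width: 0.087
clock: 2.9
tool_pos: [0.625, -0.1781, 0.1789]
tool_rot: [-0.691, 0.691, -0.153, 0.148]
ft_force: [0.0, 0.6, 0.6]
width: 0.0871
t 2.9 pos [ 0.625  -0.1781  0.1789] slide(mm) [ 25.7 128.7 -18.1] jaw 65.4 ydir [-0.0069  0.0015 -1.    ] q [-0.22  0.36  0.6   1.47 -0.21  1.38  1.53] f [0.  0.6 0.6]
```

View pics/s3.png

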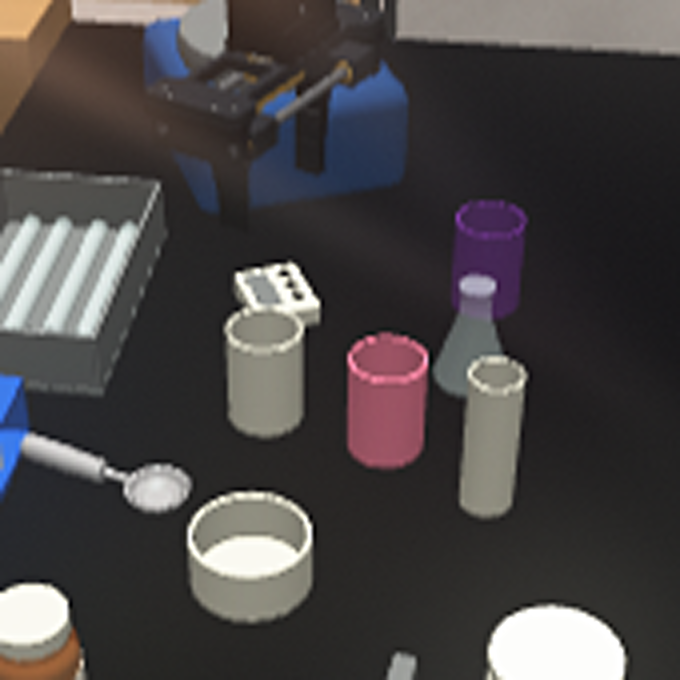

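```bash
python3 -m pendant '{"slide":[[0.013,0,-0.009],[0.013,0.02,-0.009],[0,0.02,0],[0,0.01,0],[0,0,0]],"dr":[[0,0,0],[0,0,0],[0,0,0],[0,0,0],[0,0,0]]}'
python3 - <<'E'
from h import *
go(.64,-.205,.05)
E
```

```text
clock: 3.5
tool_pos: [0.6432, -0.2056, 0.1324]
tool_rot: [0.691, -0.691, 0.151, -0.15]
ft_force: [0.6, 0.1, -0.8]
width: 0.0869
t 3.5 pos [ 0.6432 -0.2056  0.1324] slide(mm) [-3.1 82.4 -0.8] jaw 65.5 ydir [-1.2e-03  7.0e-04 -1.0e+00] q [-0.17  0.44  0.59  1.47 -0.25  1.31  1.59] f [ 0.6  0.1 -0.8]
```

```bash
python3 -m pendant '{"slide":[[-0.003,0.015,0],[0,0.02,0],[0,0.02,0],[0,0.017,0],[0,0.01,0],[0,0,0]],"dr":[[0,0,0],[0,0,0],[0,0,0],[0,0,0],[0,0,0],[0,0,0]]}'
python3 - <<'E'
from h import *
go(.64,-.205,.05)
im=cams.get_image("top");cv2.imwrite("pics/top2.png",im);crop(im,290,150,380,250,6,"t3.png")
im=cams.get_image("side");crop(im,200,90,330,220,5,"s4.png")
E
```

```text
clock: 4.1
tool_pos: [0.6399, -0.2044, 0.0493]
tool_rot: [0.691, -0.691, 0.151, -0.149]
ft_force: [0.0, 0.3, 0.1]
width: 0.0867
t 4.1 pos [ 0.6399 -0.2044  0.0493] slide(mm) [ 0.4 -0.7 -0.5] jaw 65.4 ydir [-2.4e-03  7.0e-04 -1.0e+00] q [-0.16  0.5   0.57  1.56 -0.29  1.16  1.62] f [0.  0.3 0.1]
```

View pics/s4.png

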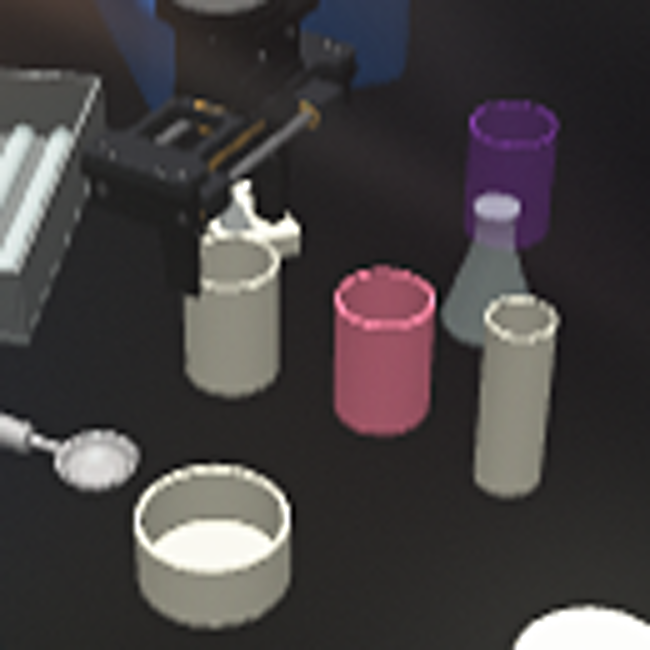

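The near finger is in front-left of the medium (185,265) and the far one behind it (275,190), so they straddle it. Closing.

```bash
python3 -m pendant '{"slide":[[0,0,0],[0,0,0],[0,0,0],[0,0,0],[0,0,0],[0,0,0]],"dr":[[0,0,0],[0,0,0],[0,0,0],[0,0,0],[0,0,0],[0,0,0]]}' 0.4; python3 -m pendant '{"slide":[[0,-0.01,0],[0,-0.02,0],[0,-0.02,0],[0,-0.02,0],[0,-0.01,0],[0,0,0]],"dr":[[0,0,0],[0,0,0],[0,0,0],[0,0,0],[0,0,0],[0,0,0]]}'
python3 - <<'E'
from h import *
go(.62,-.0055,.13)
im=cams.get_image("side");crop(im,200,60,330,220,4,"s5.png")
E
```

```text
clock: 4.8
tool_pos: [0.6409, -0.2049, 0.0509]
tool_rot: [0.691, -0.691, 0.15, -0.15]
ft_force: [0.6, -0.4, -0.5]
width: 0.0473
clock: 5.4
tool_pos: [0.642, -0.2055, 0.1331]
tool_rot: [0.691, -0.691, 0.149, -0.152]
ft_force: [-0.0, -0.3, 0.1]
width: 0.0349
t 5.4 pos [ 0.642  -0.2055  0.1331] slide(mm) [-103.2    2.9  172.8] jaw 65.4 ydir [ 3.6e-03 -7.0e-04 -1.0e+00] q [-0.17  0.44  0.6   1.47 -0.25  1.3   1.59] f [-0.  -0.3  0.1]
```

View pics/s5.png

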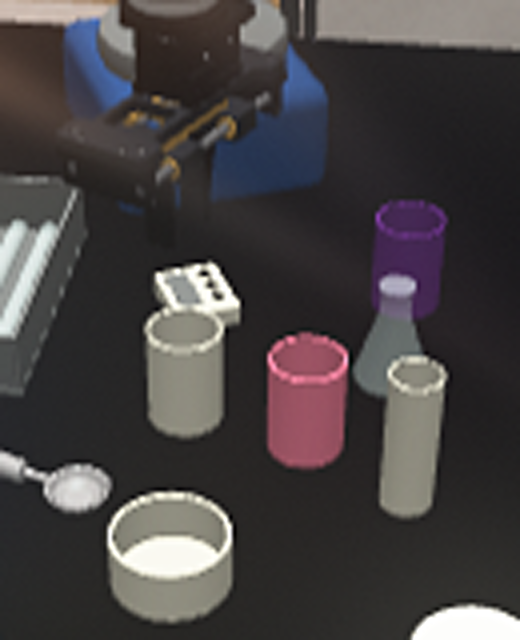

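Run:
```python
from h import *
s,p,r=st()
w=s['width']
pts=[p,p+r[:,2]*w/2,p-r[:,2]*w/2,p+r[:,2]*(w/2+.015),p-r[:,2]*(w/2+.015)]
for n in("side","top"):
    im=cams.get_image(n);cv2.imwrite(f"pics/{n}3.png",im)
    for u in proj(n,pts): print(n,u.round(1)); cv2.circle(im,tuple(int(round(v)) for v in u),1,(0,0,255),-1)
    x,y=proj(n,p)[0].astype(int)
    crop(im,x-60,y-60,x+60,y+60,5,f"{n}3c.png")
s2=proj("side",[[.64,-.205,0],[.64,-.205,.085]]);print(s2,proj("top",[[.64,-.205,0],[.64,-.205,.085]]))
```

```text
side [245.1 128.7]
side [241.9 131.3]
side [248.2 126.1]
side [239.2 133.5]
side [250.8 123.9]
top [330.3 174.6]
top [325.5 172.4]
top [335.1 176.8]
top [321.4 170.4]
top [339.3 178.8]
[[246.32352456 162.47782398]
 [245.78497868 141.17784956]] [[323.53108659 183.24750657]
 [327.76246245 178.06784396]]
```

View pics/side3c.png

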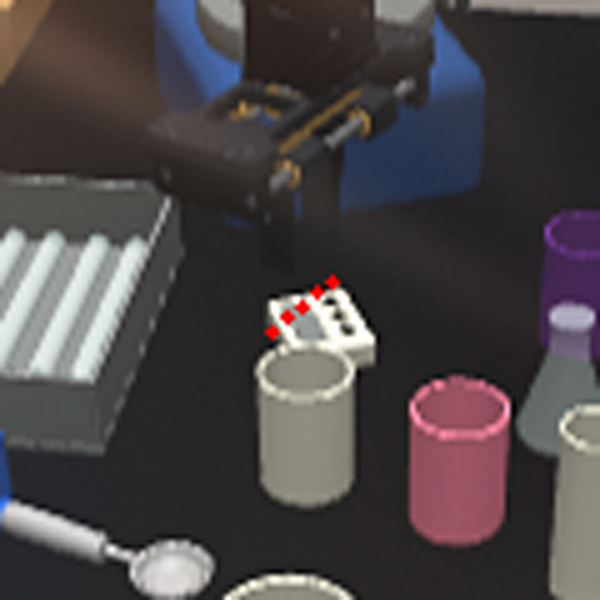

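View pics/top3c.png

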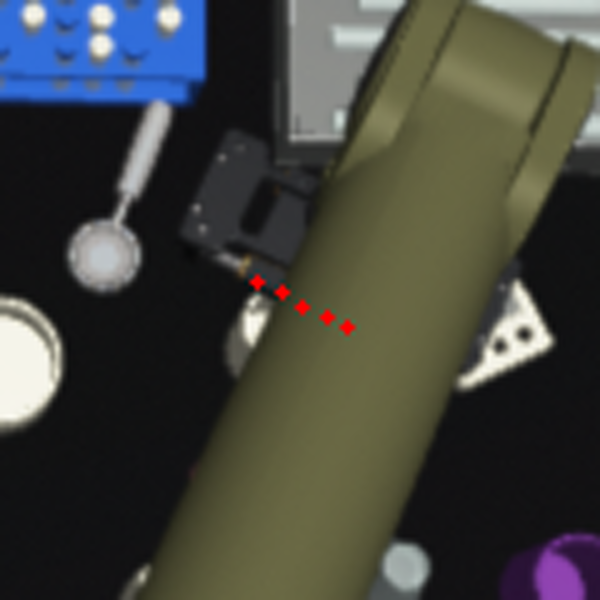

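Run:
```python
from h import *
print(proj("side",[[.625,-.178,z] for z in(.179,.2,.22)]+[[.625,-.2,.179],[.625,-.22,.179]]))
P=np.array([.642,-.2055,.133]);print(proj("side",[P+[0,0,d] for d in(0,.02,.04)]+[P+[0,-d,0] for d in(.02,.04)]))
im=cv2.imread("pics/top0.png")
s,p,r=st()
p=np.array([.27,.5906,.1818]);r=np.array([[.9095,0,.4158],[-.4158,0,.9095],[0,-1,0]])
for a in(-.0435,0,.0435):
    u=proj("top",p+r[:,2]*a)[0].round().astype(int);cv2.circle(im,tuple(map(int,u)),1,(0,0,255),-1)
crop(im,0,230,130,340,5,"t0c.png")
```

```text
[[248.65522077 120.28561563]
 [248.53903481 114.06352757]
 [248.42573627 107.99606936]
 [249.78724    116.46553059]
 [250.78917078 113.08443893]]
[[244.84759307 128.14396798]
 [244.69993951 122.56889504]
 [244.54899752 116.86965825]
 [245.88015159 124.7204255 ]
 [246.88781234 121.37943384]]
```

View pics/t0c.png

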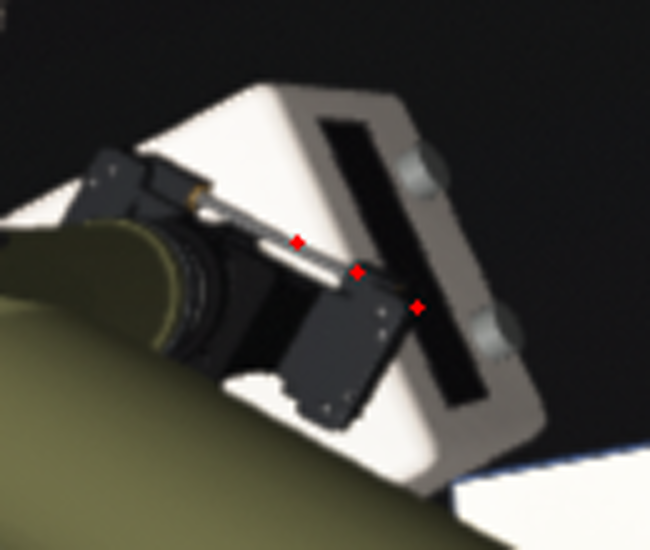

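The fingers closed to 35 mm without catching the beaker, which hasn't moved. In the side view the fingertips sit about 11 px above where the reported TCP projects, which looks like roughly 40 mm too high. I'll open, go back to the reported height, and measure tip against beaker.

```bash
python3 -m pendant '{"slide":[[0,0,0],[0,0,0],[0,0,0],[0,0,0],[0,0,0],[0,0,0],[0,0,0],[-0.002,0,0]],"dr":[[0,0,0],[0,0,0],[0,0,0],[0,0,0],[0,0,0],[0,0,0],[0,0,0],[0,0,0]]}' 1; python3 -m pendant '{"slide":[[0,0.015,0],[0,0.02,0],[0,0.02,0],[0,0.018,0],[0,0.01,0],[0,0,0]],"dr":[[0,0,0],[0,0,0],[0,0,0],[0,0,0],[0,0,0],[0,0,0]]}'
python3 - <<'E'
from h import *
go(.64,-.205,.05)
s,p,r=st(); w=s['width']
im=cams.get_image("side");cv2.imwrite("pics/side4.png",im); crop(im,205,80,295,180,6,"s6.png")
f=np.array([205,80])
for dz in(0,.02,.04):
    print(dz,[((proj("side",p+r[:,2]*a+[0,0,dz])[0]-f)*6).round() for a in(w/2,w/2+.015,-w/2,-w/2-.015)])
E
```

```text
clock: 6.35
tool_pos: [0.6391, -0.2042, 0.1308]
tool_rot: [-0.691, 0.691, -0.15, 0.15]
ft_force: [0.5, -0.0, -0.4]
width: 0.0852
clock: 6.95
tool_pos: [0.6374, -0.2035, 0.0454]
tool_rot: [0.691, -0.691, 0.152, -0.149]
ft_force: [-0.5, -0.2, 0.3]
width: 0.0868
t 6.95 pos [ 0.6374 -0.2035  0.0454] slide(mm) [ 3.  -4.6 -0.3] jaw 65.4 ydir [-3.7e-03  9.0e-04 -1.0e+00] q [-0.16  0.5   0.57  1.57 -0.29  1.16  1.62] f [-0.5 -0.2  0.3]
0 [array([205., 471.]), array([189., 485.]), array([294., 391.]), array([309., 378.])]
0.02 [array([204., 440.]), array([187., 454.]), array([294., 361.]), array([309., 348.])]
0.04 [array([203., 409.]), array([186., 423.]), array([294., 330.]), array([309., 317.])]
```

View pics/s6.png

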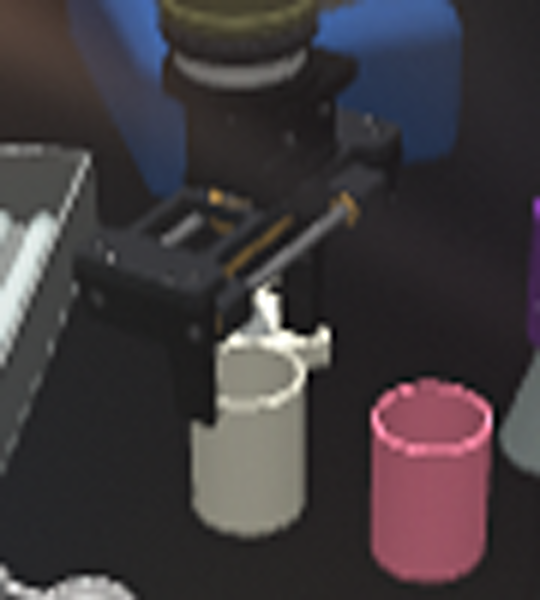

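Near fingertip is at crop (197,420), which matches the TCP projection raised by about 38 mm. The far finger agrees and so do the columns, so this is a pure z offset and the tips are level with the rim. I'll go down about 33 mm further and check.

```bash
python3 -m pendant '{"slide":[[0.003,0.01,0],[0,0.012,0],[0,0.01,0],[0,0,0]],"dr":[[0,0,0],[0,0,0],[0,0,0],[0,0,0]]}'
python3 - <<'E'
from h import *
go(.64,-.205,.012)
s,p,r=st(); w=s['width']
im=cams.get_image("side");crop(im,205,80,295,180,6,"s7.png")
f=np.array([205,80])
for dz in(0,.02,.04):
    print(dz,[((proj("side",p+r[:,2]*a+[0,0,dz])[0]-f)*6).round() for a in(w/2,w/2+.015,-w/2,-w/2-.015)])
E
```

```text
clock: 7.4
tool_pos: [0.6402, -0.2048, 0.0136]
tool_rot: [0.691, -0.691, 0.152, -0.149]
ft_force: [-0.7, -0.1, -0.2]
width: 0.0874
t 7.4 pos [ 0.6402 -0.2048  0.0136] slide(mm) [-0.1  1.6 -0.3] jaw 65.4 ydir [-3.5e-03  9.0e-04 -1.0e+00] q [-0.15  0.54  0.56  1.59 -0.31  1.11  1.63] f [-0.7 -0.1 -0.2]
0 [array([202., 517.]), array([186., 531.]), array([290., 436.]), array([305., 423.])]
0.02 [array([201., 487.]), array([185., 502.]), array([290., 407.]), array([304., 393.])]
0.04 [array([199., 457.]), array([183., 471.]), array([290., 377.]), array([304., 364.])]
```

View pics/s7.png

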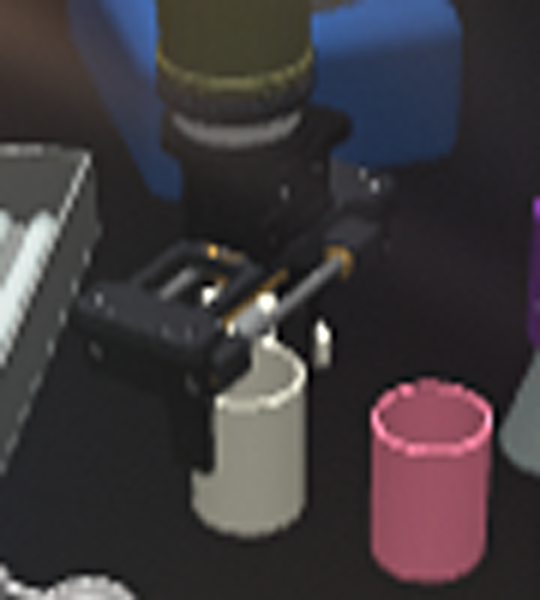

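Tip at crop (195,470), so it is about 50 mm up and beside the beaker wall. Closing.

```bash
python3 -m pendant '{"slide":[[0,0,0],[0,0,0],[0,0,0],[0,0,0],[0,0,0],[0,0,0]],"dr":[[0,0,0],[0,0,0],[0,0,0],[0,0,0],[0,0,0],[0,0,0]]}' 0.3; python3 -m pendant '{"slide":[[0,0,0],[0,0,0]],"dr":[[0,0,0],[0,0,0]]}'
python3 - <<'E'
from h import *
im=cams.get_image("side");crop(im,205,80,295,180,6,"s8.png")
go(.62,-.0055,.13)
E
```

```text
clock: 8.05
tool_pos: [0.642, -0.2055, 0.0163]
tool_rot: [0.691, -0.691, 0.15, -0.151]
ft_force: [0.4, 0.3, 1.9]
width: 0.0617
clock: 8.25
tool_pos: [0.642, -0.2055, 0.0163]
tool_rot: [0.691, -0.691, 0.15, -0.151]
ft_force: [-0.8, -0.2, 3.5]
width: 0.062
t 8.3 pos [ 0.642  -0.2055  0.0163] slide(mm) [-103.1 -113.7  172.8] jaw 65.4 ydir [ 7.e-04 -1.e-04 -1.e+00] q [-0.15  0.54  0.56  1.58 -0.31  1.11  1.63] f [-0.6  0.7  1.9]
```

View pics/s8.png

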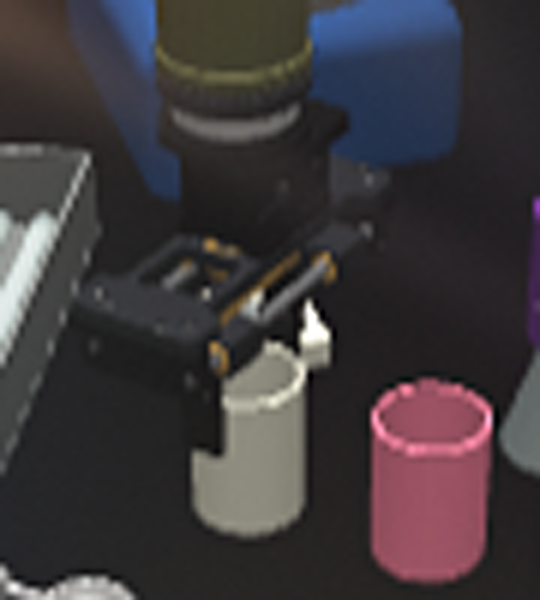

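```bash
python3 -m pendant '{"slide":[[0,-0.01,0],[0,-0.015,0],[0,-0.015,0],[0,-0.015,0],[0,-0.015,0],[0,-0.01,0],[0,0,0]],"dr":[[0,0,0],[0,0,0],[0,0,0],[0,0,0],[0,0,0],[0,0,0],[0,0,0]]}'
python3 - <<'E'
from h import *
im=cams.get_image("side");crop(im,205,50,295,200,4,"s9.png")
go(.62,-.0055)
E
```

```text
clock: 9.0
tool_pos: [0.643, -0.2059, 0.0983]
tool_rot: [0.691, -0.691, 0.149, -0.152]
ft_force: [0.2, 0.9, -0.9]
width: 0.062
t 9.05 pos [ 0.6423 -0.2055  0.0969] slide(mm) [-1.034e+02 -1.000e-01  1.727e+02] jaw 65.4 ydir [ 1.7e-03 -2.0e-04 -1.0e+00] q [-0.17  0.47  0.59  1.51 -0.27  1.24  1.6 ] f [-1.2  0.6 -0.6]
```

View pics/s9.png

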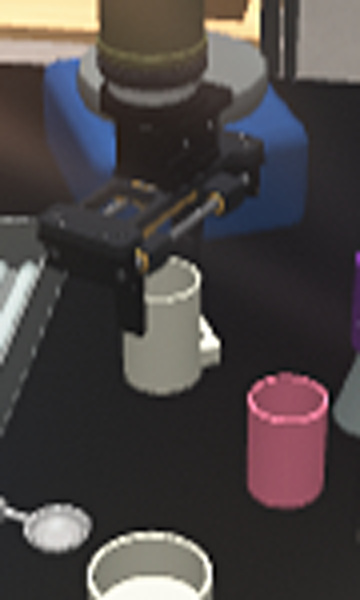

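The medium is lifted upright. Carrying it to the dish.

```bash
python3 -m pendant '{"slide":[[-0.006,0,0.01],[-0.014,0,0.023],[-0.015,0,0.025],[-0.015,0,0.025],[-0.015,0,0.025],[-0.015,0,0.025],[-0.014,0,0.023],[-0.007,0,0.012]],"dr":[[0,0,0],[0,0,0],[0,0,0],[0,0,0],[0,0,0],[0,0,0],[0,0,0],[0,0,0]]}'; python3 -m pendant '{"slide":[[-0.002,0,0.004],[0,0,0],[0,0,0]],"dr":[[0,0,0],[0,0,0],[0,0,0]]}'
python3 - <<'E'
from h import *
go(.62,-.0055)
im=cams.get_image("side");cv2.imwrite("pics/side5.png",im);crop(im,205,100,295,230,4,"s10.png")
E
```

```text
clock: 9.85
tool_pos: [0.6185, -0.0059, 0.0947]
tool_rot: [0.692, -0.691, 0.15, -0.148]
ft_force: [0.3, 0.4, -1.2]
width: 0.062
clock: 10.15
tool_pos: [0.6196, -0.0082, 0.0958]
tool_rot: [-0.69, 0.691, -0.151, 0.151]
ft_force: [0.6, -0.4, -0.5]
width: 0.0619
t 10.15 pos [ 0.6196 -0.0082  0.0958] slide(mm) [-0.7 -0.   2.6] jaw 65.3 ydir [ 0.     -0.0012 -1.    ] q [-0.47  0.34  0.54  1.66 -0.18  1.19  1.25] f [ 0.6 -0.4 -0.5]
```

View pics/s10.png

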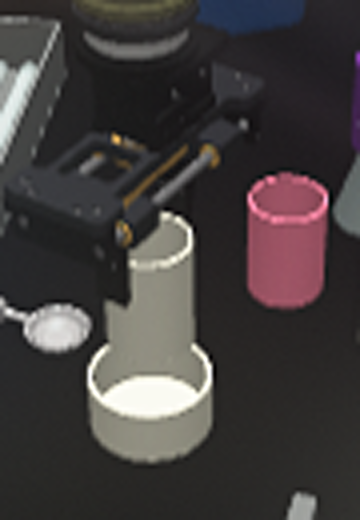

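```bash
python3 -m pendant '{"slide":[[0,0.008,0.002],[0,0.014,0],[0,0.014,0],[0,0.014,0],[0,0.008,0],[0,0.004,0],[0,0,0],[0,0,0]],"dr":[[0,0,0],[0,0,0],[0,0,0],[0,0,0],[0,0,0],[0,0,0],[0,0,0],[0,0,0]]}'
python3 - <<'E'
from h import *
go(.62,-.0055,.02)
im=cams.get_image("side");crop(im,205,130,295,230,5,"s11.png")
E
```

```text
clock: 11.0
tool_pos: [0.6209, -0.0043, 0.0343]
tool_rot: [0.691, -0.691, 0.15, -0.151]
ft_force: [0.1, 0.1, -1.5]
width: 0.0622
t 11.0 pos [ 0.6209 -0.0043  0.0343] slide(mm) [-0.3 14.3 -1.4] jaw 65.4 ydir [ 9.e-04  1.e-04 -1.e+00] q [-0.45  0.4   0.52  1.71 -0.22  1.08  1.27] f [ 0.1  0.1 -1.5]
```

View pics/s11.png

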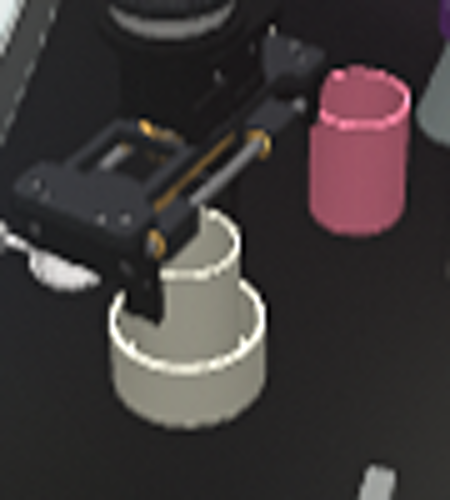

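```bash
python3 -m pendant '{"slide":[[0,0.006,-0.001],[0,0.004,0],[0,0.003,0],[0,0.002,0],[0,0,0],[0,0,0]],"dr":[[0,0,0],[0,0,0],[0,0,0],[0,0,0],[0,0,0],[0,0,0]]}'
python3 - <<'E'
from h import *
go(.62,-.0055,.02)
E
```

```text
clock: 11.65
tool_pos: [0.6199, -0.0052, 0.0202]
tool_rot: [0.691, -0.691, 0.151, -0.15]
ft_force: [-3.4, -0.5, 8.4]
width: 0.0619
t 11.65 pos [ 0.6199 -0.0052  0.0202] slide(mm) [ 0.2  0.2 -0.2] jaw 65.4 ydir [-3.e-04  7.e-04 -1.e+00] q [-0.45  0.42  0.51  1.73 -0.23  1.06  1.28] f [-3.4 -0.5  8.4]
```

8 N of floor contact at the expected height. Releasing and rising.

```bash
python3 -m pendant '{"slide":[[0,0,0],[0,0,0],[0,0,0],[0,0,0],[0,0,0]],"dr":[[0,0,0],[0,0,0],[0,0,0],[0,0,0],[0,0,0]]}' 1; python3 -m pendant '{"slide":[[0,-0.01,0],[0,-0.015,0],[0,-0.025,0],[0,-0.03,0],[0,-0.03,0],[0,-0.02,0],[0,-0.01,0],[0,0,0]],"dr":[[0,0,0],[0,0,0],[0,0,0],[0,0,0],[0,0,0],[0,0,0],[0,0,0],[0,0,0]]}'
python3 - <<'E'
from h import *
go(.4535,-.119)
a=cams.get_image("side");crop(a,205,100,345,230,5,"s12.png")
b=cams.get_image("top");cv2.imwrite("pics/top5.png",b);crop(b,220,140,360,260,5,"t5.png")
for nm,z,rad,t in(("dish",.045,.045,(243,210)),):
    pass
for n,im,sd,z,rad in(("side",a,(302,175),.12,.021),("top",b,(301,233),.12,.021)):
    try:
        c=seg(n,im,sd);print(n,fit(n,c,z,rad),fit(n,c,0,rad,-1))
    except Exception as e: print(e)
E
```

```text
clock: 12.15
tool_pos: [0.6199, -0.0052, 0.0187]
tool_rot: [-0.691, 0.691, -0.15, 0.15]
ft_force: [-0.8, -1.2, 0.5]
width: 0.0857
clock: 12.95
tool_pos: [0.6213, -0.0053, 0.1613]
tool_rot: [0.691, -0.69, 0.149, -0.152]
ft_force: [-0.1, 0.5, 0.7]
width: 0.0872
t 12.95 pos [ 0.6213 -0.0053  0.1613] slide(mm) [-105.3   -0.8 -173.1] jaw 65.4 ydir [ 4.e-03  7.e-04 -1.e+00] q [-0.48  0.29  0.55  1.58 -0.16  1.31  1.23] f [-0.1  0.5  0.7]
side (array([ 0.47542232, -0.22588047]), np.float64(3.2326109960938587), np.int64(12)) (array([ 0.45466282, -0.11619343]), np.float64(1.3645831312295669), np.int64(14))
top (array([ 0.45311675, -0.12003635]), np.float64(0.9950567009984752), np.int64(15)) (array([ 0.45361826, -0.12043165]), np.float64(1.1687505447597573), np.int64(15))
```

View pics/s12.png

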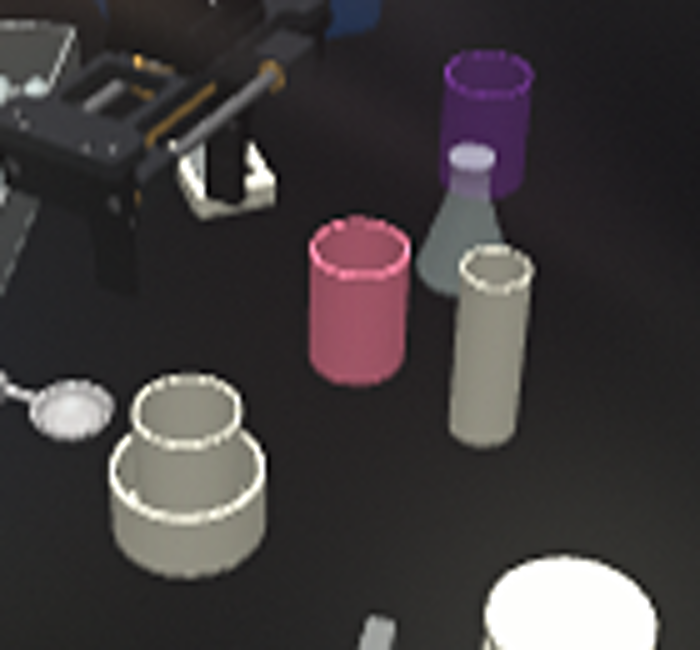

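View pics/t5.png

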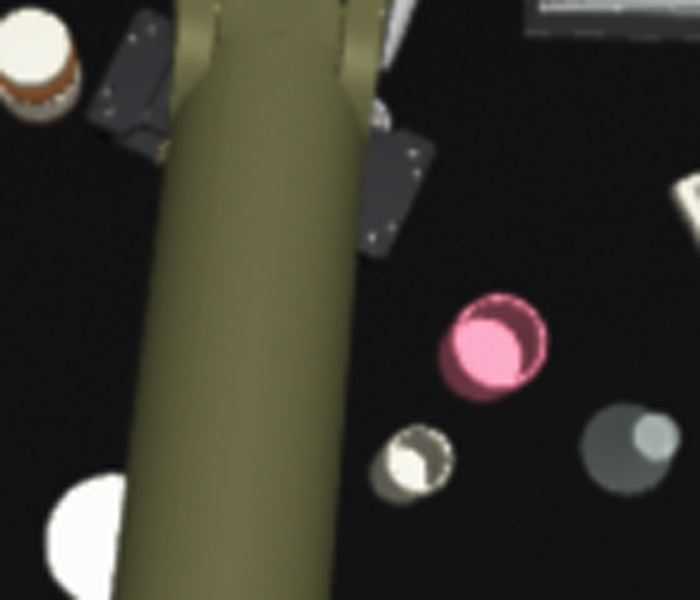

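The medium stands upright and centred in the dish: rim at crop (187,410), dish at (188,500). The slim beaker is at (0.4535,-0.1195). Going to it.

```bash
python3 -m pendant '{"slide":[[-0.007,0,-0.012],[-0.014,0,-0.024],[-0.015,0,-0.025],[-0.015,0,-0.025],[-0.015,0,-0.025],[-0.015,0,-0.025],[-0.014,0,-0.022],[-0.008,0,-0.012]],"dr":[[0,0,0],[0,0,0],[0,0,0],[0,0,0],[0,0,0],[0,0,0],[0,0,0],[0,0,0]]}'; python3 -m pendant '{"slide":[[0,0.0,0],[0,0,0]],"dr":[[0,0,0],[0,0,0]]}'
python3 - <<'E'
from h import *
go(.4535,-.1195,.052)
E
```

```text
clock: 13.85
tool_pos: [0.4525, -0.1186, 0.1577]
tool_rot: [0.691, -0.691, 0.152, -0.15]
ft_force: [0.6, 0.4, 0.7]
width: 0.0868
clock: 14.05
tool_pos: [0.456, -0.1163, 0.1587]
tool_rot: [0.691, -0.691, 0.15, -0.15]
ft_force: [0.8, -0.6, 0.1]
width: 0.0871
t 14.05 pos [ 0.456  -0.1163  0.1587] slide(mm) [ -1.  106.7  -4. ] jaw 65.5 ydir [ 6.e-04  6.e-04 -1.e+00] q [-0.44 -0.08  0.61  1.93  0.05  1.28  1.3 ] f [ 0.8 -0.6  0.1]
```

```bash
python3 -m pendant '{"slide":[[-0.001,0.012,-0.004],[0,0.02,0],[0,0.02,0],[0,0.01,0],[0,0,0]],"dr":[[0,0,0],[0,0,0],[0,0,0],[0,0,0],[0,0,0]]}'
python3 - <<'E'
from h import *
go(.4535,-.1195,.052)
a=cams.get_image("side");crop(a,260,90,350,200,6,"s13.png")
s,p,r=st(); w=s['width']; f=np.array([260,90])
for dz in(.038,): print(dz,[((proj("side",p+r[:,2]*a+[0,0,dz])[0]-f)*6).round() for a in(w/2,w/2+.015,-w/2,-w/2-.015)])
E
```

```text
clock: 14.55
tool_pos: [0.4518, -0.1198, 0.0949]
tool_rot: [-0.69, 0.692, -0.151, 0.149]
ft_force: [-0.3, 0.1, -0.4]
width: 0.0871
t 14.55 pos [ 0.4518 -0.1198  0.0949] slide(mm) [ 1.5 42.9  1.1] jaw 65.5 ydir [-4.e-03 -7.e-04 -1.e+00] q [-0.43 -0.02  0.63  2.02  0.01  1.14  1.34] f [-0.3  0.1 -0.4]
0.038 [array([227., 397.]), array([211., 413.]), array([310., 308.]), array([323., 293.])]
```

View pics/s13.png

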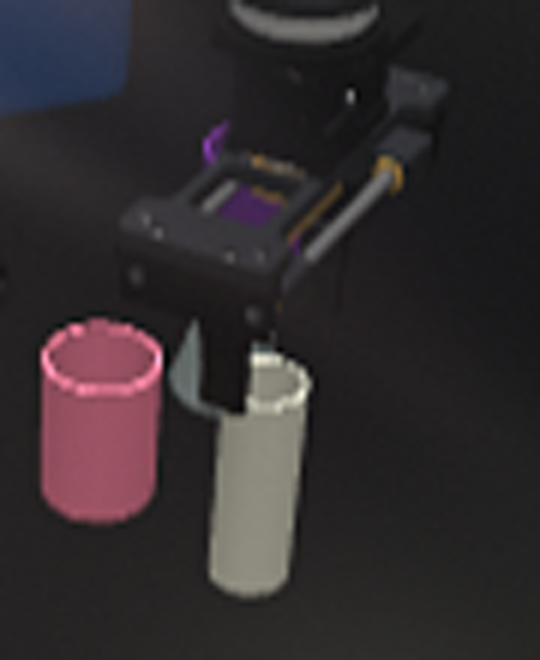

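```bash
python3 -m pendant '{"slide":[[0,0.01,0],[0.001,0.014,0],[0,0.012,0.001],[0,0.006,0],[0,0,0],[0,0,0]],"dr":[[0,0,0],[0,0,0],[0,0,0],[0,0,0],[0,0,0],[0,0,0]]}'
python3 - <<'E'
from h import *
go(.4535,-.1195,.052)
E
```

```text
clock: 15.2
tool_pos: [0.4547, -0.1198, 0.0551]
tool_rot: [0.691, -0.691, 0.15, -0.151]
ft_force: [-0.3, -0.6, 0.3]
width: 0.0873
t 15.2 pos [ 0.4547 -0.1198  0.0551] slide(mm) [-1.2  3.1 -0.2] jaw 65.4 ydir [ 4.e-04 -1.e-04 -1.e+00] q [-0.42  0.04  0.64  2.06 -0.03  1.05  1.37] f [-0.3 -0.6  0.3]
```

```bash
python3 -m pendant '{"slide":[[-0.001,0.002,0],[0,0,0],[0,0,0],[0,0,0],[0,0,0],[0,0,0],[0,0,0],[0,0,0]],"dr":[[0,0,0],[0,0,0],[0,0,0],[0,0,0],[0,0,0],[0,0,0],[0,0,0],[0,0,0]]}' 0.1; python3 -m pendant '{"slide":[[0,0,0],[0,0,0]],"dr":[[0,0,0],[0,0,0]]}'
python3 - <<'E'
from h import *
go(.62,-.0055)
a=cams.get_image("side");crop(a,260,90,350,200,6,"s14.png")
E
```

```text
clock: 16.0
tool_pos: [0.4535, -0.1193, 0.0529]
tool_rot: [0.691, -0.691, 0.15, -0.15]
ft_force: [0.2, -0.0, 0.2]
width: 0.0411
clock: 16.2
tool_pos: [0.4535, -0.1193, 0.0529]
tool_rot: [0.691, -0.691, 0.15, -0.15]
ft_force: [-0.4, 0.7, 0.5]
width: 0.0411
t 16.2 pos [ 0.4535 -0.1193  0.0529] slide(mm) [104.1   0.  172.7] jaw 65.4 ydir [ 1.e-04  1.e-04 -1.e+00] q [-0.42  0.04  0.64  2.06 -0.03  1.05  1.37] f [-0.4  0.7  0.5]
```

View pics/s14.png

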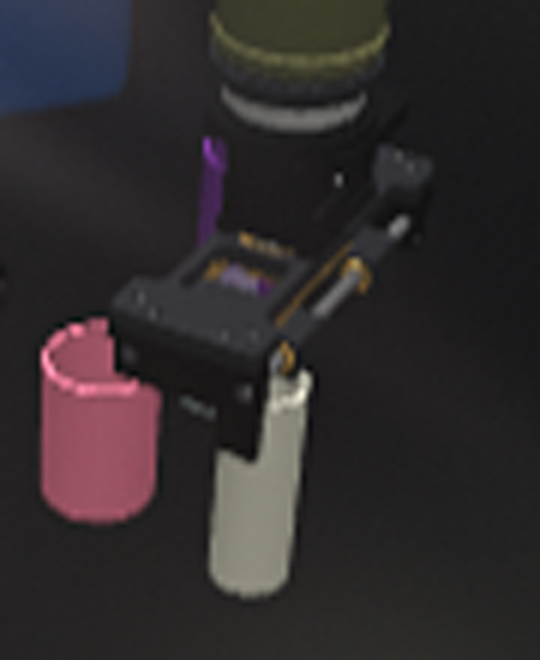

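Gripped at 41 mm. Lifting 120 mm.

```bash
python3 -m pendant '{"slide":[[0,-0.01,0],[0,-0.02,0],[0,-0.02,0],[0,-0.02,0],[0,-0.02,0],[0,-0.02,0],[0,-0.012,0],[0,0,0]],"dr":[[0,0,0],[0,0,0],[0,0,0],[0,0,0],[0,0,0],[0,0,0],[0,0,0],[0,0,0]]}'
python3 - <<'E'
from h import *
go(.62,-.0055)
a=cams.get_image("side");crop(a,200,50,350,230,3,"s15.png")
E
```

```text
clock: 17.05
tool_pos: [0.4547, -0.1196, 0.1767]
tool_rot: [0.691, -0.691, 0.149, -0.152]
ft_force: [0.8, 0.1, -0.6]
width: 0.0414
t 17.05 pos [ 0.4547 -0.1196  0.1767] slide(mm) [102.9   0.6 172.5] jaw 65.4 ydir [ 3.6e-03  2.0e-04 -1.0e+00] q [-0.44 -0.1   0.61  1.91  0.06  1.31  1.29] f [ 0.8  0.1 -0.6]
```

View pics/s15.png

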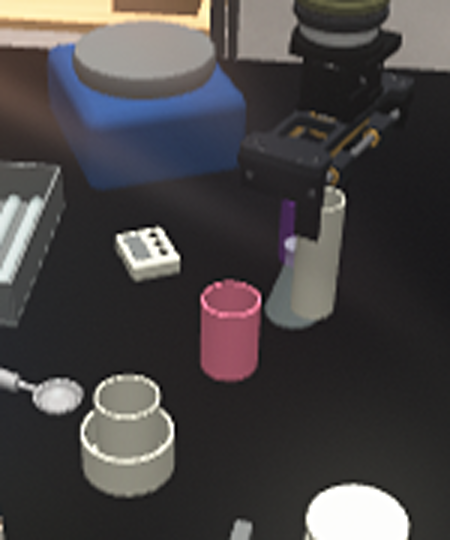

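```bash
python3 - <<'E'
from h import *
print(plane("side",(242.7,181.9),.089), proj("side",[[.62,-.0055,.089]]))
E
python3 -m pendant '{"slide":[[0.006,0,0.01],[0.013,0,0.022],[0.015,0,0.025],[0.015,0,0.025],[0.015,0,0.025],[0.015,0,0.025],[0.014,0,0.024],[0.008,0,0.013]],"dr":[[0,0,0],[0,0,0],[0,0,0],[0,0,0],[0,0,0],[0,0,0],[0,0,0],[0,0,0]]}'; python3 -m pendant '{"slide":[[0.001,0,0.002],[0,0,0],[0,0,0]],"dr":[[0,0,0],[0,0,0],[0,0,0]]}'
python3 - <<'E'
from h import *
go(.62,-.0055)
a=cams.get_image("side");crop(a,195,80,295,230,4,"s16.png")
E
```

```text
[ 0.61554429 -0.00132434  0.089     ] [[241.3703545  180.79953086]]
clock: 17.9
tool_pos: [0.6168, -0.0043, 0.1723]
tool_rot: [-0.691, 0.691, -0.15, 0.149]
ft_force: [-0.2, -0.1, -1.6]
width: 0.0409
clock: 18.2
tool_pos: [0.6165, -0.0072, 0.1743]
tool_rot: [-0.691, 0.691, -0.151, 0.15]
ft_force: [-0.5, -1.5, -0.5]
width: 0.0413
t 18.2 pos [ 0.6165 -0.0072  0.1743] slide(mm) [ 2.5 -0.   3. ] jaw 65.4 ydir [-1.3e-03 -5.0e-04 -1.0e+00] q [-0.49  0.28  0.56  1.57 -0.15  1.34  1.23] f [-0.5 -1.5 -0.5]
```

View pics/s16.png

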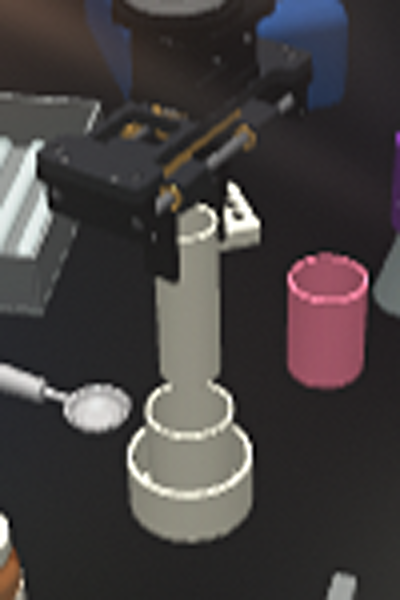

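Run:
```python
from h import *
f=np.array([195,80]); Q=lambda P:((proj("side",P)-f+.5)*4-.5).round(1)
x,y=.6165,-.0072
a=np.linspace(0,2*np.pi,73)
def ext(x,y,z,r):
    q=Q(np.c_[x+r*np.cos(a),y+r*np.sin(a),a*0+z]); return q.min(0),q.max(0)
print("slim bottom",ext(x,y,.1743-.0529,.021)); print("slim top",ext(x,y,.1743-.0529+.12,.021))
print("med rim",ext(.62,-.0055,.089,.031)); print("dish rim",ext(.62,-.0055,.045,.045))
```

```text
slim bottom (array([160.3, 348.3]), array([221.8, 386.8]))
slim top (array([152.8, 200.9]), array([219.2, 237.6]))
med rim (array([142.4, 376.6]), array([231.5, 434. ]))
dish rim (array([125.7, 411.1]), array([251.7, 495.1]))
```

```bash
python3 -m pendant '{"slide":[[-0.001,0.005,0.004],[0,0.01,0],[0,0.006,0],[0,0,0],[0,0,0]],"dr":[[0,0,0],[0,0,0],[0,0,0],[0,0,0],[0,0,0]]}'
python3 - <<'E'
from h import *
go(.6175,-.003)
a=cams.get_image("side");crop(a,210,120,280,220,6,"s17.png")
s,p,r=st()
f=np.array([210,120]); Q=lambda P:((proj("side",P)-f+.5)*6-.5).round(1)
a=np.linspace(0,2*np.pi,73)
def ext(x,y,z,r):
    q=Q(np.c_[x+r*np.cos(a),y+r*np.sin(a),a*0+z]); return q.min(0),q.max(0)
print(ext(p[0],p[1],p[2]-.0529,.021),ext(.6175,-.003,.089,.031))
E
```

```text
clock: 18.75
tool_pos: [0.6178, -0.0023, 0.1536]
tool_rot: [-0.691, 0.691, -0.151, 0.15]
ft_force: [0.4, 0.8, -1.7]
width: 0.0412
t 18.75 pos [ 0.6178 -0.0023  0.1536] slide(mm) [-0.   0.  -0.8] jaw 65.4 ydir [-5.e-04 -1.e-04 -1.e+00] q [-0.5   0.29  0.56  1.59 -0.16  1.3   1.23] f [ 0.4  0.8 -1.7]
(array([147. , 323.3]), array([238.5, 381.7])) (array([128.1, 329. ]), array([262.1, 415.3]))
```

View pics/s17.png

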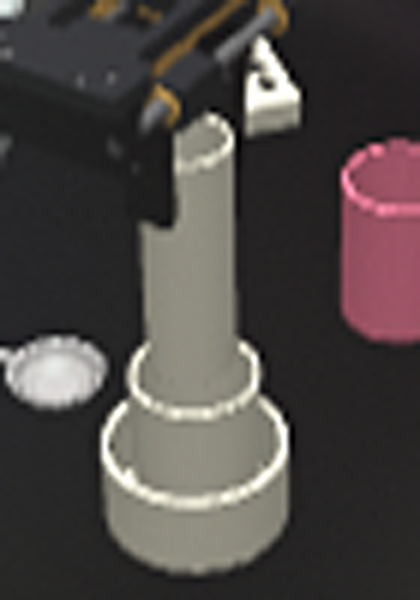

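Run:
```python
from h import *
a=cams.get_image("side");cv2.imwrite("pics/side6.png",a)
c=a[160:195,225:262].astype(float); c=np.clip((c-70)*1.6,0,255).astype(np.uint8)
cv2.imwrite("pics/s18.png",cv2.resize(c,None,fx=16,fy=16,interpolation=cv2.INTER_CUBIC))
print(a[168:192,242,1])
```

```text
[142 142 141 142 143 143 142 143 142 143 142 142 143 143 142 141 143 144
 143 139 216 203 138 142]
```

View pics/s18.png

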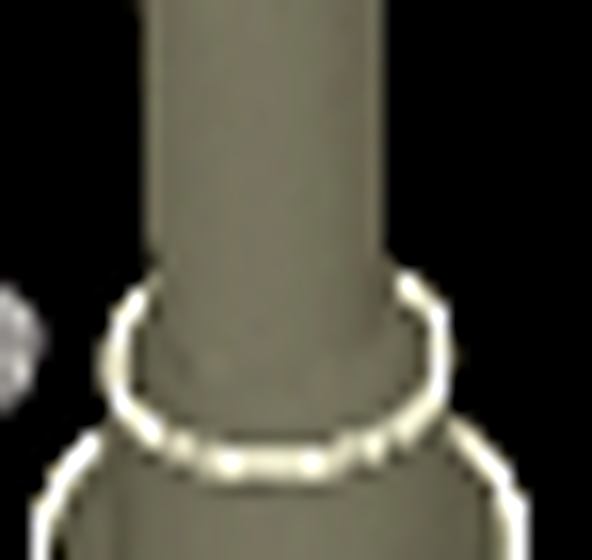

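Run:
```python
from h import *
s,p,r=st()
f=np.array([210,120]); Q=lambda P:((proj("side",P)-f+.5)*6-.5).round(1)
a=np.linspace(0,2*np.pi,73)
def ext(x,y,z,r):
    q=Q(np.c_[x+r*np.cos(a),y+r*np.sin(a),a*0+z]); return q.min(0),q.max(0)
for dx,dy in((0,0),(0,-.004),(0,.004)): print(dy,ext(p[0],p[1]+dy,p[2]-.0529+.12,.021))
im=cv2.imread("pics/side6.png");c=im[130:195,225:262]
print("rim med", [ (row,) for row in np.where(c[:,17,1]>180)[0]+130], "slim front col 242..246",[(k,(np.where(im[130:155,k,1]>165)[0]+130).tolist()) for k in(240,242,244,246)])
```

```text
0 (array([135.1, 107. ]), array([233.8, 163.1]))
-0.004 (array([136.9, 101.9]), array([235.3, 157.7]))
0.004 (array([133.4, 112.2]), array([232.4, 168.6]))
rim med [(np.int64(146),), (np.int64(188),), (np.int64(189),)] slim front col 242..246 [(240, [146, 147]), (242, [146, 147]), (244, [146, 147]), (246, [145, 146])]
```

Held against the projections, the slim rim (front row 147.6, predicted 147.2) and the medium rim (189.6, predicted 189.2) agree, so they are concentric to about 1–2 mm. Lowering.

```bash
python3 -m pendant '{"slide":[[0,0.008,0],[0,0.012,0],[0,0.012,0],[0,0.01,0],[0,0.005,0],[0,0,0]],"dr":[[0,0,0],[0,0,0],[0,0,0],[0,0,0],[0,0,0],[0,0,0]]}'; python3 -m pendant '{"slide":[[0,0.006,0],[0,0.01,0],[0,0.01,0],[0,0.005,0],[0,0.002,0],[0,0,0]],"dr":[[0,0,0],[0,0,0],[0,0,0],[0,0,0],[0,0,0],[0,0,0]]}'
python3 - <<'E'
from h import *
go(.6175,-.003,.061)
a=cams.get_image("side");crop(a,210,120,280,220,6,"s19.png")
E
```

```text
clock: 19.45
tool_pos: [0.6173, -0.0022, 0.1056]
tool_rot: [-0.691, 0.691, -0.151, 0.15]
ft_force: [-0.9, 0.1, -1.5]
width: 0.0414
clock: 20.05
tool_pos: [0.6179, -0.0022, 0.0735]
tool_rot: [-0.691, 0.691, -0.151, 0.15]
ft_force: [-0.2, -0.7, -0.6]
width: 0.0414
t 20.05 pos [ 0.6179 -0.0022  0.0735] slide(mm) [-0.  12.5 -0.9] jaw 65.4 ydir [-5.e-04 -1.e-04 -1.e+00] q [-0.48  0.36  0.54  1.69 -0.2   1.15  1.26] f [-0.2 -0.7 -0.6]
```

View pics/s19.png

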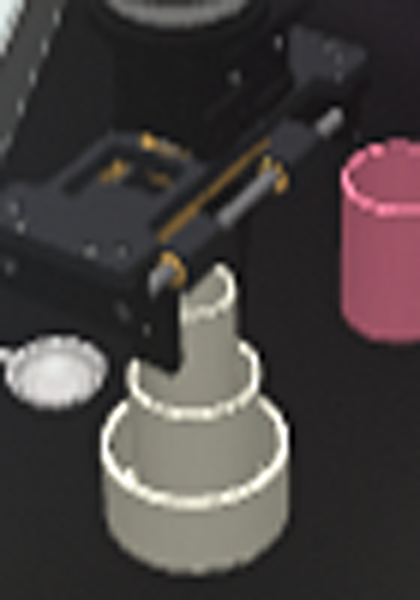

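```bash
python3 -m pendant '{"slide":[[0,0.004,0],[0,0.004,0],[0,0.003,0],[0,0.002,0],[0,0,0],[0,0,0]],"dr":[[0,0,0],[0,0,0],[0,0,0],[0,0,0],[0,0,0],[0,0,0]]}'
python3 - <<'E'
from h import *
go(.6175,-.003,.061)
E
```

```text
clock: 20.7
tool_pos: [0.6182, -0.0022, 0.0609]
tool_rot: [0.691, -0.691, 0.15, -0.151]
ft_force: [-0.0, 0.3, -0.6]
width: 0.0413
t 20.7 pos [ 0.6182 -0.0022  0.0609] slide(mm) [-0.3 -0.1 -1. ] jaw 65.4 ydir [ 4.e-04  0.e+00 -1.e+00] q [-0.48  0.37  0.54  1.7  -0.21  1.13  1.26] f [-0.   0.3 -0.6]
```

No contact yet; another 1 mm or so at a time.

```bash
python3 -m pendant '{"slide":[[0,0.001,0],[0,0.001,0],[0,0,0],[0,0,0]],"dr":[[0,0,0],[0,0,0],[0,0,0],[0,0,0]]}'
```

```text
clock: 21.1
tool_pos: [0.6191, -0.0024, 0.0609]
tool_rot: [0.691, -0.691, 0.15, -0.151]
ft_force: [-2.5, 0.2, 9.7]
width: 0.0413
```

```bash
python3 -m pendant '{"slide":[[0,0,0],[0,0,0],[0,0,0],[0,0,0],[0,0,0]],"dr":[[0,0,0],[0,0,0],[0,0,0],[0,0,0],[0,0,0]]}' 1; python3 -m pendant '{"slide":[[0,-0.01,0],[0,-0.02,0],[0,-0.03,0],[0,-0.03,0],[0,-0.03,0],[0,-0.02,0],[0,-0.01,0],[0,0,0]],"dr":[[0,0,0],[0,0,0],[0,0,0],[0,0,0],[0,0,0],[0,0,0],[0,0,0],[0,0,0]]}'
python3 - <<'E'
from h import *
go(.4938,.249)
a=cams.get_image("side");crop(a,205,100,345,230,5,"s20.png")
E
```

```text
clock: 21.6
tool_pos: [0.6179, -0.0021, 0.0586]
tool_rot: [-0.691, 0.691, -0.151, 0.15]
ft_force: [0.4, -0.5, -0.5]
width: 0.0734
clock: 22.4
tool_pos: [0.619, -0.0022, 0.2107]
tool_rot: [0.691, -0.691, 0.149, -0.151]
ft_force: [-0.5, -1.6, 0.0]
width: 0.0871
t 22.4 pos [ 0.619  -0.0022  0.2107] slide(mm) [-218.3   -0.3  176.4] jaw 65.4 ydir [ 3.1e-03  5.0e-04 -1.0e+00] q [-0.5   0.26  0.57  1.51 -0.14  1.4   1.21] f [-0.5 -1.6  0. ]
```

View pics/s20.png

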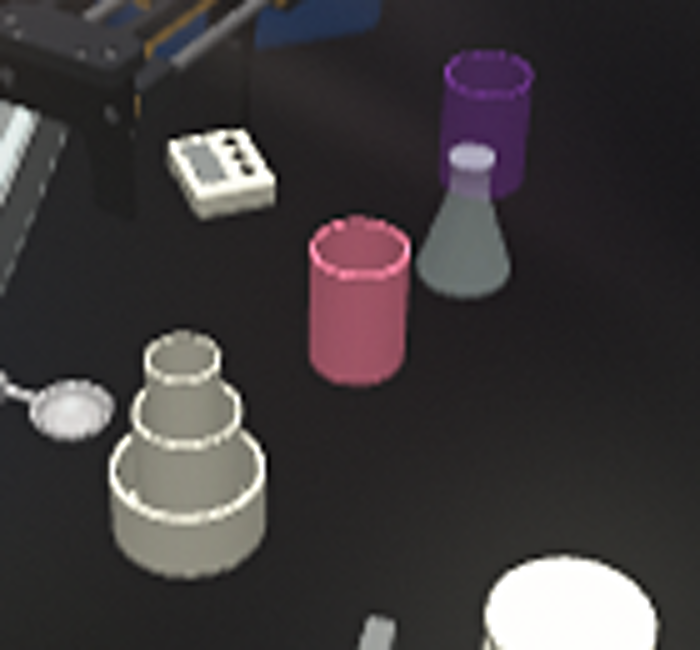

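All nested upright: slim rim at crop (183,358), medium (187,412), dish (187,472). Next I rotate about tool y so the jaws close across the T-bar (-7°), then travel to the pump.

```bash
python3 -m pendant '{"slide":[[0,0,0],[0,0,0],[0,0,0],[0,0,0],[0,0,0],[0,0,0],[0,0,0],[0,0,0]],"dr":[[0,8,0],[0,8,0],[0,8,0],[0,8,0],[0,8,0],[0,8,0],[0,8,0],[0,8,0]]}'; python3 -m pendant '{"slide":[[0,0,0],[0,0,0],[0,0,0]],"dr":[[0,6,0],[0,2.4,0],[0,0,0]]}';python3 - <<'E'
from h import *
go(.4938,.249)
E
```

```text
clock: 23.25
tool_pos: [0.617, -0.0021, 0.2069]
tool_rot: [-0.504, 0.506, -0.496, 0.495]
ft_force: [1.1, 0.9, -0.2]
width: 0.0869
clock: 23.55
tool_pos: [0.6171, -0.0021, 0.2071]
tool_rot: [0.468, -0.47, 0.53, -0.529]
ft_force: [0.5, -0.2, -0.3]
width: 0.0869
t 23.55 pos [ 0.6171 -0.0021  0.2071] slide(mm) [-2.342e+02  2.000e-01 -1.529e+02] jaw -7.0 ydir [-2.8e-03 -6.0e-04 -1.0e+00] q [-0.64  0.29  0.74  1.52 -0.19  1.41 -0.01] f [ 0.5 -0.2 -0.3]
```

```bash
python3 -m pendant '{"slide":[[-0.012,0,-0.008],[-0.024,0,-0.016],[-0.03,0,-0.02],[-0.03,0,-0.02],[-0.03,0,-0.02],[-0.03,0,-0.02],[-0.03,0,-0.019],[-0.024,0,-0.015]],"dr":[[0,0,0],[0,0,0],[0,0,0],[0,0,0],[0,0,0],[0,0,0],[0,0,0],[0,0,0]]}'; python3 -m pendant '{"slide":[[-0.015,0,-0.01],[-0.006,0,-0.004],[0,0,0],[0,0,0]],"dr":[[0,0,0],[0,0,0],[0,0,0],[0,0,0]]}';python3 - <<'E'
from h import *
go(.4938,.249,.105)
a=cams.get_image("side");crop(a,220,150,340,310,4,"s21.png")
b=cams.get_image("top");cv2.imwrite("pics/top7.png",b);crop(b,150,130,350,270,4,"t7.png")
E
```

```text
clock: 24.35
tool_pos: [0.5041, 0.2262, 0.2085]
tool_rot: [0.47, -0.47, 0.529, -0.528]
ft_force: [0.2, 0.6, 0.2]
width: 0.087
clock: 24.75
tool_pos: [0.4956, 0.2444, 0.2088]
tool_rot: [-0.468, 0.469, -0.529, 0.53]
ft_force: [0.0, -0.2, 0.3]
width: 0.0872
t 24.75 pos [0.4956 0.2444 0.2088] slide(mm) [ -4.4 103.8  -2.3] jaw -7.0 ydir [ 2.e-04 -6.e-04 -1.e+00] q [-1.03  0.1   0.56  1.68 -0.06  1.38 -0.58] f [ 0.  -0.2  0.3]
```

View pics/s21.png

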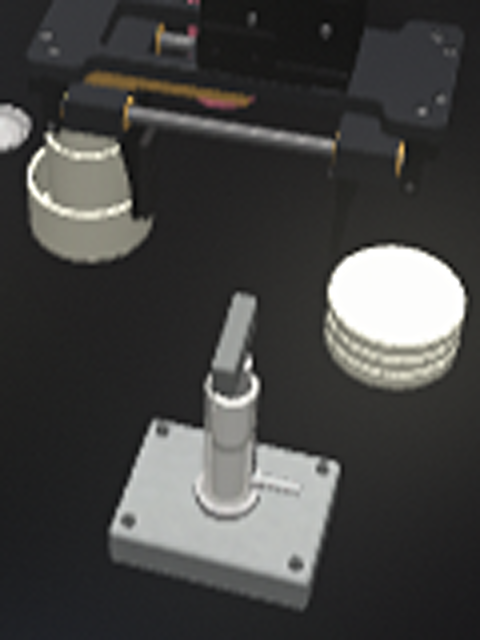

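View pics/t7.png

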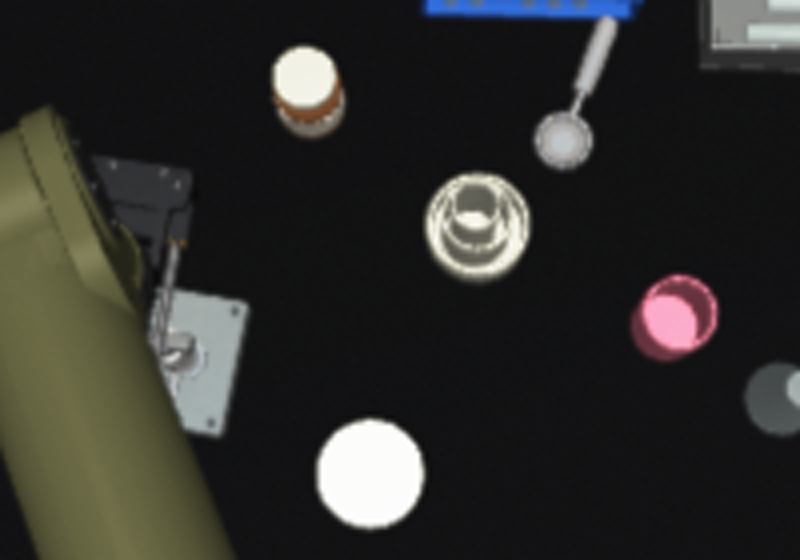

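Run:
```python
from h import *
b=cv2.imread("pics/top7.png");crop(b,250,168,290,206,14,"t8.png")
f=np.array([250,168]); Q=lambda P:((proj("top",P)-f+.5)*14-.5).round(0)
a=np.linspace(0,2*np.pi,73)
def ext(x,y,z,r):
    q=Q(np.c_[x+r*np.cos(a),y+r*np.sin(a),a*0+z]); return q.min(0),q.max(0)
for z,r in((.045,.045),(.089,.031),(.128,.021),(.008,.0185)): print(z,ext(.618,-.004,z,r))
```

```text
0.045 (array([89., 75.]), array([446., 425.]))
0.089 (array([146.,  88.]), array([400., 337.]))
0.128 (array([189.,  91.]), array([367., 264.]))
0.008 (array([191., 208.]), array([335., 348.]))
```

View pics/t8.png

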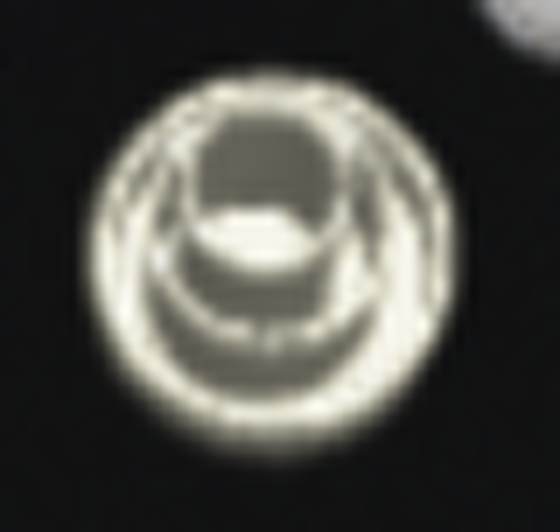

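The nested stack matches its projections from above too, so everything is upright and centred. Now aligning over the T-handle.

```bash
python3 -m pendant '{"slide":[[-0.004,0.01,-0.002],[0,0.02,0],[0,0.02,0],[0,0.01,0],[0,0,0],[0,0,0]],"dr":[[0,0,0],[0,0,0],[0,0,0],[0,0,0],[0,0,0],[0,0,0]]}';python3 - <<'E'
from h import *
go(.494,.249,.105)
a=cams.get_image("side");cv2.imwrite("pics/side8.png",a);crop(a,235,170,325,270,6,"s22.png")
s,p,r=st(); w=s['width']; f=np.array([235,170])
for dz in(.038,): print(dz,[((proj("side",p+r[:,2]*a+[0,0,dz])[0]-f)*6).round() for a in(w/2,w/2+.015,-w/2,-w/2-.015)])
E
```

```text
clock: 25.45
tool_pos: [0.4941, 0.2497, 0.1492]
tool_rot: [-0.469, 0.468, -0.529, 0.53]
ft_force: [0.4, -0.1, -0.2]
width: 0.0868
t 25.45 pos [0.4941 0.2497 0.1492] slide(mm) [ 0.7 44.2 -0. ] jaw -7.0 ydir [ 5.e-04  1.e-04 -1.e+00] q [-1.02  0.14  0.56  1.76 -0.08  1.26 -0.57] f [ 0.4 -0.1 -0.2]
0.038 [array([141., 323.]), array([100., 315.]), array([385., 371.]), array([428., 379.])]
```

View pics/s22.png

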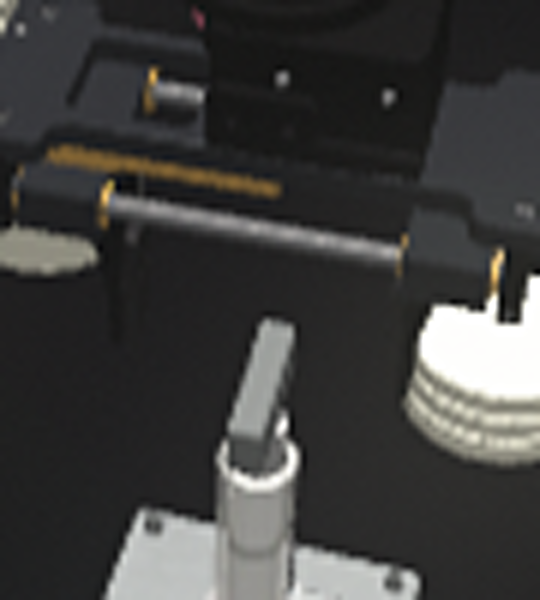

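Run:
```python
from h import *
a=cv2.imread("pics/side8.png")
c=np.clip((a[190:245,240:320].astype(float)-5)*4.5,0,255).astype(np.uint8)
cv2.imwrite("pics/s23.png",cv2.resize(c,None,fx=9,fy=9,interpolation=cv2.INTER_CUBIC))
s,p,r=st(); w=s['width']; f=np.array([240,190])
for dz in(.02,.038): print(dz,[((proj("side",p+r[:,2]*q+r[:,0]*e+[0,0,dz])[0]-f)*9).round() for q in(w/2,w/2+.015,-w/2,-w/2-.015) for e in(-.0095,.0095)])
```

```text
0.02 [array([156., 386.]), array([176., 329.]), array([ 95., 374.]), array([116., 317.]), array([520., 458.]), array([535., 399.]), array([584., 471.]), array([598., 411.])]
0.038 [array([156., 334.]), array([176., 277.]), array([ 94., 321.]), array([115., 265.]), array([525., 406.]), array([540., 347.]), array([591., 418.]), array([604., 359.])]
```

View pics/s23.png

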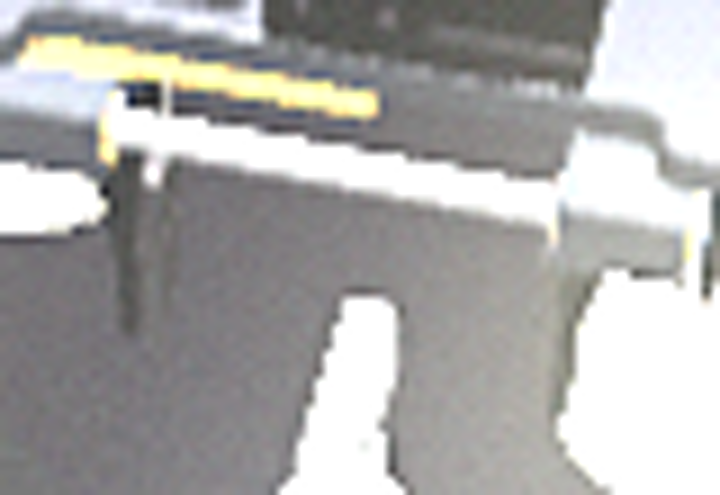

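```bash
python3 -m pendant '{"slide":[[0,0.01,0],[0,0.012,0],[0,0.012,0],[0,0.008,0],[0,0.002,0],[0,0,0],[0,0,0]],"dr":[[0,0,0],[0,0,0],[0,0,0],[0,0,0],[0,0,0],[0,0,0],[0,0,0]]}' 0.5;python3 - <<'E'
from h import *
go(.494,.249,.105)
a=cams.get_image("side");cv2.imwrite("pics/side9.png",a)
c=np.clip((a[195:260,240:315].astype(float)-5)*2.5,0,255).astype(np.uint8)
cv2.imwrite("pics/s24.png",cv2.resize(c,None,fx=9,fy=9,interpolation=cv2.INTER_CUBIC))
s,p,r=st(); w=s['width']; f=np.array([240,195]); print(w)
for dz in(.038,): print(dz,[((proj("side",p+r[:,2]*q+r[:,0]*e+[0,0,dz])[0]-f)*9).round() for q in(w/2,w/2+.015,-w/2,-w/2-.015) for e in(-.0095,.0095)])
E
```

```text
clock: 26.2
tool_pos: [0.4941, 0.2499, 0.1052]
tool_rot: [-0.469, 0.468, -0.529, 0.53]
ft_force: [-0.0, -0.4, 0.5]
width: 0.045
t 26.2 pos [0.4941 0.2499 0.1052] slide(mm) [0.9 0.2 0. ] jaw -7.0 ydir [ 6.e-04  4.e-04 -1.e+00] q [-1.02  0.18  0.56  1.81 -0.1   1.18 -0.55] f [-0.  -0.4  0.5]
0.044828433888614065
0.038 [array([242., 432.]), array([261., 375.]), array([182., 420.]), array([201., 363.]), array([425., 469.]), array([441., 411.]), array([488., 482.]), array([503., 423.])]
```

View pics/s24.png

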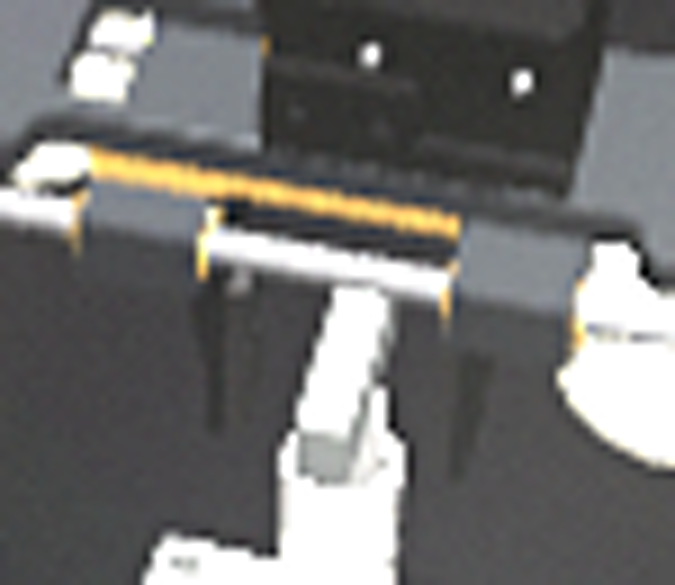

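The fingers straddle the bar evenly: inner edges at crop columns 228 and 450 (about 348 midway at bar depth), bar centre 347, tips about 12 mm above the mouth. Closing.

```bash
python3 -m pendant '{"slide":[[0,0,0],[0,0,0],[0,0,0],[0,0,0],[0,0,0],[0,0,0]],"dr":[[0,0,0],[0,0,0],[0,0,0],[0,0,0],[0,0,0],[0,0,0]]}' 0.0;python3 -m pendant '{"slide":[[0,0,0],[0,0,0]],"dr":[[0,0,0],[0,0,0]]}'
python3 - <<'E'
from h import *
go(.494,.249,.15)
a=cams.get_image("side");cv2.imwrite("pics/side10.png",a)
crop(a,240,190,320,300,6,"s25.png")
E
```

```text
clock: 26.85
tool_pos: [0.4938, 0.2499, 0.105]
tool_rot: [0.469, -0.469, 0.529, -0.529]
ft_force: [-0.5, -0.4, 0.9]
width: 0.0182
clock: 27.05
tool_pos: [0.4938, 0.2498, 0.105]
tool_rot: [-0.469, 0.469, -0.529, 0.529]
ft_force: [-0.1, 0.1, -0.1]
width: 0.0184
t 27.05 pos [0.4938 0.2498 0.105 ] slide(mm) [  0.8 -45.    0.3] jaw -7.0 ydir [ 2.e-04  2.e-04 -1.e+00] q [-1.02  0.18  0.56  1.81 -0.1   1.18 -0.55] f [-0.1  0.1 -0.1]
```

View pics/s25.png

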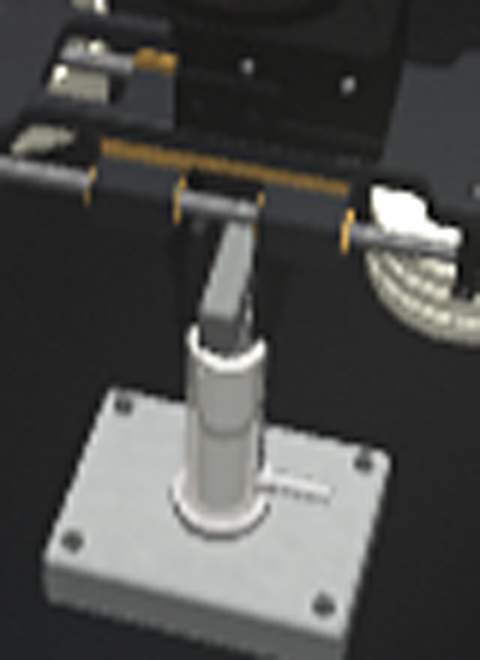

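The width stops at 18 mm, not 14 mm: the tips reach below the bar and are pinching the 20 mm rod. I'll reopen, rise 9 mm and take the bar itself.

```bash
python3 -m pendant '{"slide":[[0,0,0],[0,0,0],[0,0,0],[0,-0.004,0],[0,-0.005,0],[0,0,0]],"dr":[[0,0,0],[0,0,0],[0,0,0],[0,0,0],[0,0,0],[0,0,0]]}' 0.4;python3 -m pendant '{"slide":[[0,0,0],[0,0,0],[0,0,0],[0,0,0],[0,0,0],[0,0,0]],"dr":[[0,0,0],[0,0,0],[0,0,0],[0,0,0],[0,0,0],[0,0,0]]}' 0
python3 - <<'E'
from h import *
go(.494,.249,.15)
a=cams.get_image("side");cv2.imwrite("pics/side11.png",a)
c=np.clip((a[205:270,250:310].astype(float)-5)*1.7,0,255).astype(np.uint8)
cv2.imwrite("pics/s26.png",cv2.resize(c,None,fx=9,fy=9,interpolation=cv2.INTER_CUBIC))
E
```

```text
clock: 27.7
tool_pos: [0.4944, 0.2501, 0.1149]
tool_rot: [-0.469, 0.468, -0.529, 0.53]
ft_force: [0.0, -0.4, 0.4]
width: 0.0347
clock: 28.3
tool_pos: [0.4936, 0.2497, 0.1137]
tool_rot: [0.469, -0.469, 0.529, -0.529]
ft_force: [0.3, 0.1, -1.2]
width: 0.0138
t 28.3 pos [0.4936 0.2497 0.1137] slide(mm) [  0.7 -36.3   0.5] jaw -7.0 ydir [-2.e-04 -1.e-04 -1.e+00] q [-1.02  0.17  0.56  1.8  -0.1   1.19 -0.55] f [ 0.3  0.1 -1.2]
```

View pics/s26.png

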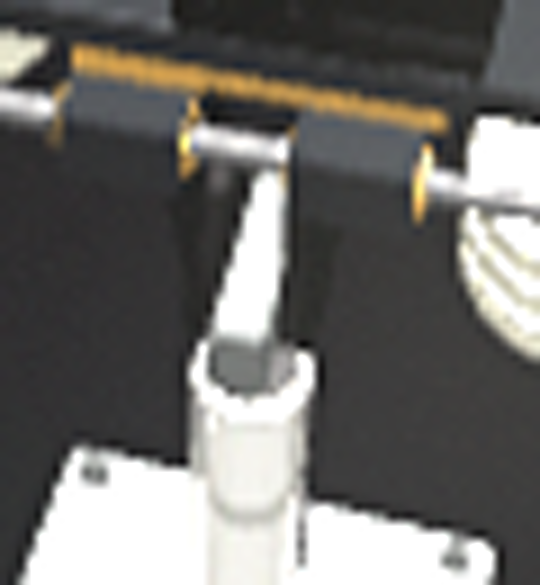

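Now 13.8 mm: the bar is held, and the ring is still at its start row (262). Drawing up 45 mm straight.

```bash
python3 -m pendant '{"slide":[[0,-0.002,0],[0,-0.004,0],[0,-0.004,0],[0,-0.004,0],[0,-0.004,0],[0,-0.002,0],[0,0,0]],"dr":[[0,0,0],[0,0,0],[0,0,0],[0,0,0],[0,0,0],[0,0,0],[0,0,0]]}'
python3 - <<'E'
from h import *
go(.4936,.2497,.1587)
a=cams.get_image("side");cv2.imwrite("pics/side12.png",a)
c=np.clip((a[195:270,250:310].astype(float)-5)*1.2,0,255).astype(np.uint8)
cv2.imwrite("pics/s27.png",cv2.resize(c,None,fx=8,fy=8,interpolation=cv2.INTER_CUBIC))
E
```

```text
clock: 29.05
tool_pos: [0.4939, 0.2499, 0.1343]
tool_rot: [0.469, -0.468, 0.529, -0.529]
ft_force: [-0.2, -0.4, -1.4]
width: 0.0139
t 29.05 pos [0.4939 0.2499 0.1343] slide(mm) [  0.2 -24.4  -0.3] jaw -7.0 ydir [ 6.e-04  5.e-04 -1.e+00] q [-1.02  0.15  0.56  1.78 -0.09  1.23 -0.56] f [-0.2 -0.4 -1.4]
```

View pics/s27.png

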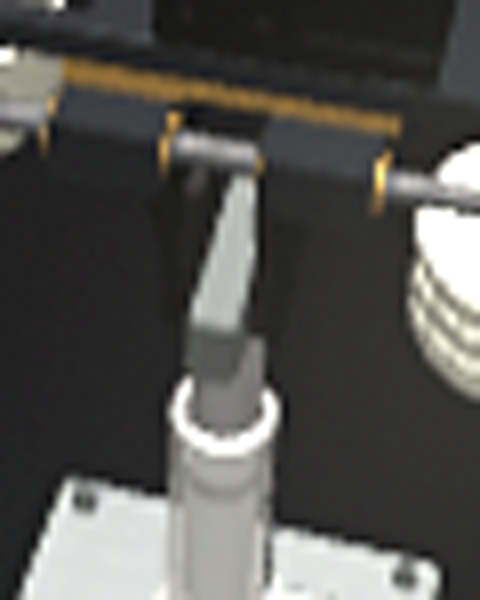

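Plunger follows with the grip unchanged and small side forces; the ring is at crop row 485, below the rim at 445. Continuing.

```bash
python3 -m pendant '{"slide":[[0,-0.002,0],[0,-0.004,0],[0,-0.005,0],[0,-0.005,0],[0,-0.004,0],[0,-0.002,0],[0,0,0],[0,0,0]],"dr":[[0,0,0],[0,0,0],[0,0,0],[0,0,0],[0,0,0],[0,0,0],[0,0,0],[0,0,0]]}'
python3 - <<'E'
from h import *
go(.4936,.2497,.1587)
a=cams.get_image("side");cv2.imwrite("pics/side13.png",a)
c=np.clip((a[195:270,250:310].astype(float)-5)*1.2,0,255).astype(np.uint8)
cv2.imwrite("pics/s28.png",cv2.resize(c,None,fx=8,fy=8,interpolation=cv2.INTER_CUBIC))
E
```

```text
clock: 29.9
tool_pos: [0.4936, 0.2498, 0.1558]
tool_rot: [0.469, -0.469, 0.529, -0.529]
ft_force: [0.1, -0.3, -1.5]
width: 0.0138
t 29.9 pos [0.4936 0.2498 0.1558] slide(mm) [ 0.1 -2.9 -0. ] jaw -7.0 ydir [-1.e-04 -0.e+00 -1.e+00] q [-1.03  0.14  0.56  1.75 -0.08  1.28 -0.57] f [ 0.1 -0.3 -1.5]
```

View pics/s28.png

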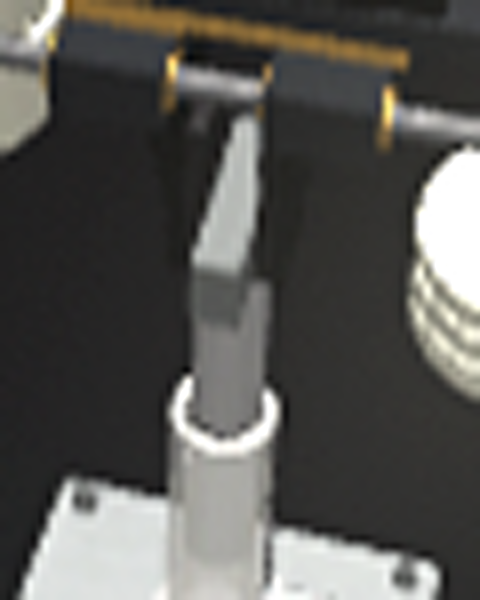

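```bash
python3 -m pendant '{"slide":[[0,-0.001,0],[0,-0.002,0],[0,0,0],[0,0,0],[0,0,0]],"dr":[[0,0,0],[0,0,0],[0,0,0],[0,0,0],[0,0,0]]}'
python3 - <<'E'
from h import *
go(.4936,.2497,.1587)
a=cams.get_image("side");cv2.imwrite("pics/side14.png",a)
c=np.clip((a[225:265,262:292].astype(float)-5)*1.2,0,255).astype(np.uint8)
cv2.imwrite("pics/s29.png",cv2.resize(c,None,fx=15,fy=15,interpolation=cv2.INTER_CUBIC))
for n in("side10.png","side11.png","side12.png","side13.png","side14.png"):
    im=cv2.imread("pics/"+n); print(n,im[240:266,278,1])
print("ring z.13 axis col/row front of rod",proj("side",[[.494,.259,.127],[.494,.259,.130],[.494,.259,.133],[.494,.264,.13],[.494,.2597,.13]]))
E
```

```text
clock: 30.45
tool_pos: [0.4937, 0.2498, 0.1589]
tool_rot: [0.469, -0.469, 0.529, -0.529]
ft_force: [-0.1, 0.2, -1.5]
width: 0.0142
t 30.45 pos [0.4937 0.2498 0.1589] slide(mm) [ 0.1  0.2 -0.1] jaw -7.0 ydir [ 0.  0. -1.] q [-1.03  0.13  0.56  1.75 -0.07  1.28 -0.57] f [-0.1  0.2 -1.5]
side10.png [167 163 141  98  76  78  79  77  75 148 242 218 141 148 149 150 149 150
 150 150 151 138 123 140 151 150]
side11.png [168 162 139  98  75  77  78  76  77 148 242 218 141 148 149 149 150 149
 150 150 151 139 122 138 150 149]
side12.png [ 79  77  85 103 112 111 111 110 106 154 240 218 141 148 150 142 126 133
 148 150 150 150 150 150 150 149]
side13.png [110 110 110 110 110 110 110 111 108 112 209 201 141 148 148 148 148 148
 149 148 148 148 148 148 147 152]
side14.png [110 110 110 110 110 111 111 113  75  84 225 213 139 147 147 148 147 148
 148 148 147 147 148 147 150 161]
ring z.13 axis col/row front of rod [[277.42590897 249.93490828]
 [277.47055909 249.03954389]
 [277.51541767 248.1399991 ]
 [277.24066989 250.81464113]
 [277.43849653 249.28711603]]
```

View pics/s29.png

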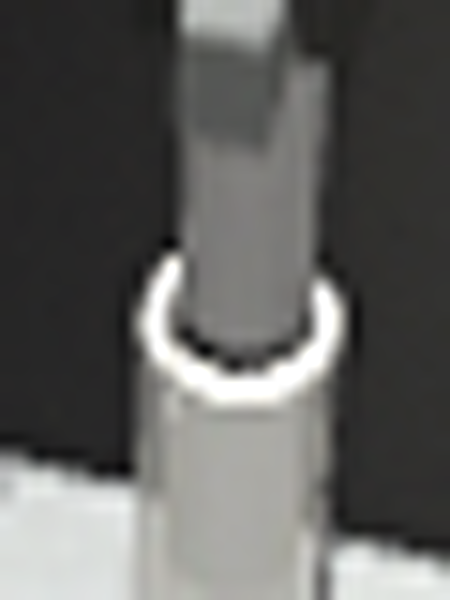

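The dark band now shows just above the mouth's front edge (rows 248–249; 248.1–249.9 expected for a centred ring). The rise of 45.2 mm agrees with the 45 mm needed, and the pose and grip are steady. One last look at the stack, then handing in.

Run:
```python
from h import *
from station import ticket
b=cams.get_image("top");cv2.imwrite("pics/top9.png",b);c=seg("top",b,(269,187));print(c.min(0),c.max(0))
go(.4937,.2498,.1589)
print(ticket.job_done()); go(.4937,.2498,.1589)
```

```text
[256. 173.] [282. 199.]
t 30.55 pos [0.4937 0.2498 0.1588] slide(mm) [-0.  -0.1  0. ] jaw -7.0 ydir [-0.  0. -1.] q [-1.03  0.13  0.56  1.75 -0.07  1.28 -0.57] f [ 0.2 -0.  -1.7]
the job is handed in; nothing more can be done
None
the job is handed in; nothing more can be done
```

I put the medium beaker in the dish and the slim beaker in the medium one, and drew the plunger up to the ring. I handed in at about 30.6 s of the 61 s, still holding the T-handle; no verdict was reported.

**Last checks**
- **Beakers:** each beaker was released on contact at the expected floor height, with about 8–10 N. Both views then showed the stack upright and roughly centred, and the dish outline in the top view is unchanged from the start.
- **Plunger:** it rose 45.2 mm straight up against the 45 mm needed. The ring's band shows just above the mouth at rows 248–249, where 248–250 was predicted. One image pixel is about 3 mm here, so the picture only confirms the height roughly. The grip held at about 14 mm and side forces stayed under 1 N.
- **Other things:** nothing else on the bench was touched, and the ones I looked at again stayed in place. I did not re-check all of them in the final pictures.

**What disagreed or went wrong**
- **Height offset:** the fingertips sat about 38 mm higher than the reported tool position. My first grasp of the medium closed on air above its rim without moving it, and I corrected for the offset from then on.
- **Handle grip:** the first grip on the handle pinched the rod below the bar (18 mm opening). I let go before lifting, moved up 9 mm and gripped the bar itself.

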